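Take the battery out of the locked backup-power box

ROBOT

A 7-joint arm with a two-finger parallel gripper is mounted at the origin on the work surface. World frame = base frame: x ahead of the robot, y to its left, z up, the work surface at z = 0. Lengths are in m, angles in rad, forces in N, time in s.
With the tool pointing down it reaches from about 0.4 to 0.875 m from the base axis. Payload 6.5 kg.
Tool frame: the origin (TCP) lies midway between the tips of the shut fingers; the grasp point (between the pads) lies 19 mm behind it (grasp_offset is the distance from the TCP to the grasp point, in m); z points along the fingers, x is the direction in which the jaws open and shut, and the axes are right-handed (so a half turn about z gives the same grasp; the last joint's range is limited). The gripper opens to 85 mm and grips with 20 to 120 N. Pads are 22 mm wide; open, the fingers measure 114 mm over their backs; the gripper's body (76 mm by 85 mm) begins 54 mm behind the grasp point. The pads swing forward as they close: fully open they stand 13 mm farther back than shut.
Start: joints at [1.265, 0.536, -0.004, 1.538, 0.003, 1.067, -0.071], TCP at [0.154, -0.631, 0.231] pointing down, gripper open.
Joint ranges: [-2.7, 2.7], [-0.37, 2.16], [-1.27, 1.26], [0.24, 2.4], [-1.31, 4.45], [0.19, 1.91], [-2.76, 2.76]. Speed limits (rad/s): [2.39, 2.39, 3.14, 3.14, 3.14, 3.14, 3.14].

INTERFACE

Orientations are given as a unit quaternion [w, x, y, z].
In Python, from rig import get_state, snapshot, sign_off, grasp_offset gives the robot as it stands.
- The arm moves only by the tool send_rows, never from a script. Its argument "steps" is a list of rows, each a list of 6 numbers: the shift along the tool's x, y, z in cm, then the turn, a rotation vector about the tool's x, y, z in rad. A call has 1 to 5 rows; each row is the pose to reach, as a shift and turn from the pose commanded when the call began, along the tool's axes at that moment; what a row does not reach only later rows make up. A row lasts 1/10 s, in which the tool goes at most 50 mm and 8.59 degrees, less where a joint would pass 70% of its speed; a pose out of reach is approached as far as the arm can. A call with a gripper value outside its range is refused whole. "grip" is the finger opening in cm, from 0 to 8.54, set as the call begins (left out, the last holds). The fingers move at their own pace and stop on an object; "grip_force" is the grip in N (left out, the last holds). Time passes only in rows, so rows that repeat a pose let the fingers close. It gives the time, the measured TCP pose, the force and the opening at its end, in the units of the state.
- get_state(): the state, without advancing time (a new reading comes with each control period).
- snapshot(name): name is "scene" or "top" or "wrist"; returns a dict with "pixels" (384x512x3 uint8, red, green, blue), "depth" (384x512 float32, m along the optical axis (not along the pixel's ray), 0 where there is no reading), "fx", "fy", "cx", "cy" (pixels), "k1" (the pictures are not rectified: a ray, as slopes to the right and down, at radius r is drawn at 1 + k1 r^2 times it, then the intrinsics apply), "extrinsics" (4x4, takes a point from world to camera coordinates). Camera axes: x right, y down, z forward; pixel columns grow to the right and rows downward; lengths in m; the calibration is good to about 2 mm. A picture is of the moment at which its call begins.
- sign_off(): hands the job in, once; it reports no verdict.
The state is a dict: "time": time; "qpos": joint angles; "dq": joint speeds; "effort": joint torques, N m; "tool_pos": TCP position; "tcp_rot": TCP orientation; "force": force on the tool from outside, world axes, zero at the start; "torque": the same for the moment, N m; "opening": finger opening in m.
Only numpy, scipy, OpenCV 4.12 (cv2) and the standard library are available. Lean on these libraries where they do the work, as an engineer would, in place of code of your own. Each camera call takes 0.05 s, during which the arm holds its last target.

TASK

The dispatch bench's backup battery is due for charging. Take the T-handle key off its rest, push it fully home in the lock of the steel battery box and turn it clockwise to its stop, then lift the cover off by the key and lay it flat on the rubber mat with the key still in it. Then take the battery out by its bail and stand it upright on the floor of the grey tray; do not drop anything and leave the scanner, the tape dispenser and the carton where they are.

Things in the scene. Friction and masses are not known exactly. Their poses are not given: they have to be found in the camera images.
- box: Grey sheet-steel battery box screwed to the bench: 200 x 144 mm, 150 mm high, open-topped under its cover; walls 4 mm, floor 6 mm thick, inside 192 x 136 mm. Along both long walls a 12 mm flange, 5 to 11 mm below the rim, runs inwards (112 mm free between); the lock's bar catches under it. Origin: centre of its underside, on the bench; x along the 200 mm side, z up.
- cover: Grey steel lift-off cover, 210 x 154 mm, 34 mm high, 0.55 to 0.75 kg with its lock: 6 mm top plate, 28 mm skirt over the box's rim with 2 mm play. It has no handle: lift it by the key. The lock under it ends 8 mm above the skirt's edge, so it stands flat on its skirt. Origin: centre of the skirt's lower edge plane (z = 122 mm on the box); x along the 210 mm side, z up.
- keyhole (a point): Centre of the keyhole's mouth, mid-cover in its top surface (z = 156 mm while on the box); axes as the cover's. A slot 30 mm long (along the cover's x), 8 mm wide, through the 6 mm plate, edges chamfered 1.5 mm, in a steel escutcheon. Fully home, the key's origin is 18.5 mm below this point; only within 2.5 mm of that is its bit below the plate and free to turn.
- lock (a joint): Turn of the lock: 0 to 0.04 at the start (locked), growing clockwise seen from above to a stop at 1.5 rad; takes 0.06 N m, stays where left. Its cup holds the key's bit with 0.08 rad play; its hidden bar leaves the box's flanges at about 0.7 rad; before that the cover rises only 3 mm. Once turned, the bit is caught under the plate: the cover hangs from the key after 2.5 mm of rise.
- key: Steel T-handle key, 0.15 kg, 81 mm high: handle bar 100 x 12 x 12 mm, 6.5 mm round shank, and at the foot a flat bit 28 mm wide, 6 mm thick, 10 mm high (lowest 3 mm narrowed to 25 x 4.4 mm). Bar and bit lie along the key's y axis; a half turn makes no difference. Origin: middle of the bit's lower end; z up; middle of the bar at z = 75 mm (56.5 mm above the cover when home).
- key_rest: Folded aluminium rest for the key, fixed to the bench: base 60 x 100 mm, two uprights 84 mm apart whose notches, open upwards and 10 mm deep, carry the handle bar near its ends, the shank hanging between them. The bar lies along the rest's y axis, its middle 91 mm above the bench; lift it straight up. Origin: centre of the underside, z up.
- battery: Battery pack, loose in the box, 0.7 to 0.95 kg: grey case 150 x 65 mm, 80 mm high; a steel bail across its middle: flat straps up the long sides (71 mm over them) and a round 12 mm bar along the battery's y, its axis 110 mm above the underside. Origin: centre of the underside; x along the 150 mm side, z up. It starts 6 mm above the bench, within 12 mm of the box's middle and near its yaw.
- tray: Low grey plastic tray fixed to the bench, 220 x 160 mm outside, walls 4 mm thick and 30 mm high, for the battery. Origin: centre of its underside, on the bench; x along the 220 mm side, z up.
- tray_in (a point): Centre of the tray's inner floor, 4 mm above the bench; axes as the tray's.
- mat: Black rubber mat fixed to the bench, 250 x 190 x 3 mm, for the cover. Origin: centre of its underside; x along the 250 mm side, z up; top at z = 3 mm.
- scanner: Bystander: black and grey hand-held barcode scanner lying on the bench, 170 x 65 x 32 mm. Origin: underside, near its middle.
- tape: Bystander: desk tape dispenser with a roll, 190 x 62 mm, 110 mm high. Origin: centre of its underside.
- carton: Bystander: closed cardboard carton, 170 x 120 x 90 mm. Origin: centre of its underside.
There are look-alikes about, which are no part of the job. What is meant by the key is not pink or turquoise, and is the smaller of those in its own colour.

How it is judged:
By the outcome, as a careful person would: the job done as asked, in the order asked, and still so for the second after the job is handed in, with the robot touching nothing.
It also fails if it takes over 72 s, if anything falls off the work surface, if the arm or the gripper's body presses on something with over 40 N, if the wrist force passes 120 N, or if a joint passes its speed limit or range.

## Working session

There is one attempt and no reset: what is moved stays moved. The work goes in short steps, Python scripts to look and compute and a tool call to move; the robot and the scene stay as the last step left them, time stands still between calls to the robot, and variables do not carry over. Pictures are saved under pics/ and viewed, and the job is handed in when it is done.

Besides the shell and the picture viewer there is one more tool, called after "Request:" as name([rows], argument=value, ...), one row to a line, values as JSON. send_rows: Moves the arm, as the interface text tells. Its arguments: {"type":"object","properties":{"steps":{"type":"array","items":{"type":"array","items":{"type":"number"}}},"grip":{"type":"number"},"grip_force":{"type":"number"}},"required":["steps"]}

```bash
ls; mkdir -p pics; cat > h.py <<'E'
import numpy as np, cv2
from rig import get_state, snapshot, grasp_offset
def snap(n,f):
    s=snapshot(n); cv2.imwrite('pics/'+f+'.png',cv2.cvtColor(s['pixels'],cv2.COLOR_RGB2BGR)); np.savez('pics/'+f+'.npz',**{k:v for k,v in s.items()}); return s
def load(f): return dict(np.load('pics/'+f+'.npz'))
def K(s): return np.array([[s['fx'],0,s['cx']],[0,s['fy'],s['cy']],[0,0,1]],float)
def ray(s,uv):
    # undistort (k1 multiplies the undistorted slopes)
    uv=np.atleast_2d(np.array(uv,float)); p=cv2.undistortPoints(uv[:,None],K(s),np.array([float(s['k1']),0,0,0,0]))[:,0]
    return p
def world(s,uv,d=None,z=None):
    p=ray(s,uv); E=s['extrinsics']; R=E[:3,:3]; t=E[:3,3]; c=-R.T@t
    D=np.c_[p,np.ones(len(p))]@R
    if z is not None: k=(z-c[2])/D[:,2]
    else:
        if d is None:
            ii=np.atleast_2d(uv).astype(int); d=s['depth'][ii[:,1],ii[:,0]]
        k=d
    return c+D*np.reshape(k,(-1,1))
def cloud(s):
    h,w=s['depth'].shape; u,v=np.meshgrid(np.arange(w),np.arange(h)); uv=np.c_[u.ravel(),v.ravel()]
    return world(s,uv,s['depth'].ravel()).reshape(h,w,3)
def proj(s,P):
    E=s['extrinsics']; r,_=cv2.Rodrigues(E[:3,:3]); return cv2.projectPoints(np.atleast_2d(np.array(P,float)),r,E[:3,3],K(s),np.array([float(s['k1']),0,0,0,0]))[0][:,0]
def tri(obs):
    # obs list of (s,uv)
    A=[];b=[]
    M=np.zeros((3,3));v=np.zeros(3)
    for s,uv in obs:
        E=s['extrinsics'];c=-E[:3,:3].T@E[:3,3];d=np.r_[ray(s,uv)[0],1]@E[:3,:3];d/=np.linalg.norm(d)
        Q=np.eye(3)-np.outer(d,d);M+=Q;v+=Q@c
    return np.linalg.solve(M,v)
E
python3 - <<'E'
from h import *
for n in ['scene','top','wrist']:
    s=snap(n,n+'0'); E=s['extrinsics']; print(n,s['fx'],s['cx'],s['cy'],s['k1'],-E[:3,:3].T@E[:3,3])
print(get_state(),grasp_offset)
E
```

```text
pics
scene 475.02852037462577 257.10701125649007 188.39011428876128 0.009687269612738744 [ 1.41696092 -0.01523039  1.16605705]
top 439.2293886721336 260.2515740216051 186.0817716245939 -0.04371806964265452 [0.3959275  0.09253049 1.35567625]
wrist 301.18182772444237 254.44555352054905 188.49928628254753 -0.0642800423747218 [ 0.22050385 -0.6143691   0.37296008]
{'time': 0.15, 'qpos': array([ 1.26477134,  0.53700655, -0.00442724,  1.53862023,  0.00257517,
        1.06732441, -0.07122392]), 'dq': array([-0.00055863, -0.00304241,  0.00014844, -0.00446195,  0.00066908,
       -0.00021577,  0.0008441 ]), 'effort': array([ 2.03711919e-03, -5.83786976e+01,  1.04997609e+00, -2.59349406e+01,
        1.24211065e-02,  6.57241006e-03, -9.95128630e-06]), 'tool_pos': array([ 0.15427337, -0.6309285 ,  0.23061524]), 'tcp_rot': array([-3.83217224e-04,  7.86624749e-01, -6.17431006e-01, -5.57404863e-04]), 'force': array([ 0.67718978, -0.35730017,  0.08916883]), 'torque': array([-0.00821745,  0.01223924, -0.00369039]), 'opening': 0.08589699127474419} 0.0187
```

View pics/scene0.png

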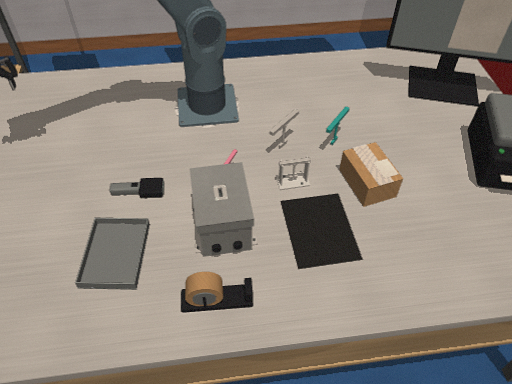

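View pics/top0.png

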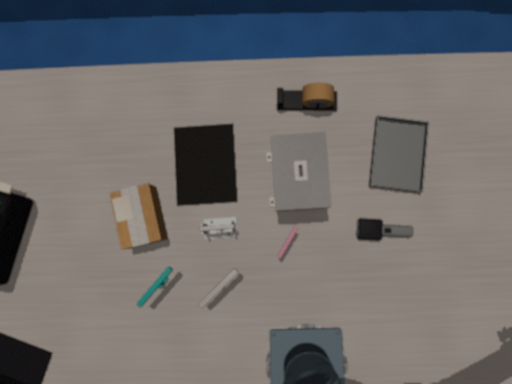

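View pics/wrist0.png

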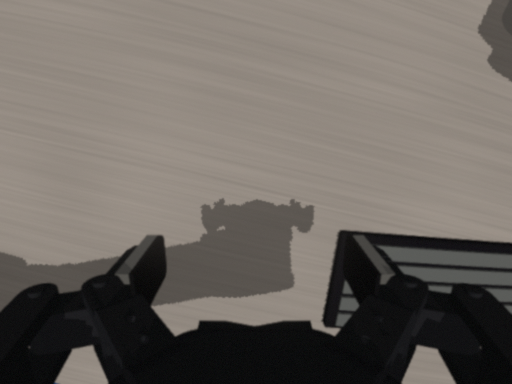

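The top view shows the box with its cover and keyhole at (301,170), the key on its rest at (219,226), the mat at (205,163) and the tray at (399,155). The larger grey key is at (220,288), with the pink and turquoise look-alikes, carton, scanner and tape around. Now I'll measure.

```bash
python3 - <<'E'
from h import *
for n in ['top0','scene0']:
    s=load(n); C=cloud(s)
    im=cv2.imread('pics/'+n+'.png'); 
    z=C[...,2]; x,y=C[...,0],C[...,1]
    print(n,'bench z',np.median(z[(abs(x-.5)<.3)&(abs(y)<.4)]))
    # cover top
    m=(abs(z-.156)<.006)&(x>.3)&(x<.8)&(abs(y)<.2)
    n_,lab,st,_=cv2.connectedComponentsWithStats(m.astype(np.uint8)); i=1+np.argmax(st[1:,4]); P=C[lab==i]
    r=cv2.minAreaRect((P[:,:2]*1000).astype(np.float32)); print('cover',r,np.median(P[:,2]))
    # high stuff around rest
    m=(z>.07)&(z<.11)&(x>.3)&(x<.6)&(y>.1)&(y<.3)
    n_,lab,st,_=cv2.connectedComponentsWithStats(m.astype(np.uint8))
    for i in range(1,n_):
        if st[i,4]>6: P=C[lab==i]; print('hi',st[i],P.mean(0),cv2.minAreaRect((P[:,:2]*1000).astype(np.float32)),np.percentile(P[:,2],[10,50,90]))
    b=s['pixels'][...,:3].astype(int).sum(2)
    m=(b<100)&(abs(z)<.02)&(x>.3)&(x<.9)&(y>.1)&(y<.5)
    n_,lab,st,_=cv2.connectedComponentsWithStats(m.astype(np.uint8)); i=1+np.argmax(st[1:,4]); P=C[lab==i]
    print('mat',cv2.minAreaRect((P[:,:2]*1000).astype(np.float32)),np.median(P[:,2]))
    m=(abs(z-.03)<.008)&(x>.4)&(x<.9)&(y<-.1)&(y>-.5)
    n_,lab,st,_=cv2.connectedComponentsWithStats(m.astype(np.uint8),connectivity=8); i=1+np.argmax(st[1:,2]*st[1:,3]); P=C[lab==i]
    print('tray',cv2.minAreaRect((P[:,:2]*1000).astype(np.float32)),np.median(P[:,2]))
s=load('top0');im=cv2.imread('pics/top0.png')
a=cv2.resize(im[195:310,180:260],None,fx=5,fy=5,interpolation=cv2.INTER_CUBIC)
b=cv2.resize(im[120:220,255:340],None,fx=5,fy=5,interpolation=cv2.INTER_CUBIC)
b=cv2.copyMakeBorder(b,0,a.shape[0]-b.shape[0],0,0,0)
cv2.imwrite('pics/z1.png',np.hstack([a[:570],b[:570]])[:,:800])
im=cv2.imread('pics/scene0.png');cv2.imwrite('pics/z2.png',cv2.resize(im[100:270,185:345],None,fx=3.5,fy=3.5,interpolation=cv2.INTER_CUBIC))
E
```

```text
top0 bench z 0.0012485119377737552
cover ((563.596435546875, 7.2865753173828125), (211.101318359375, 154.48333740234375), 1.9740595817565918) 0.15578013576509586
hi [200 221  35  14 183] [0.41412607 0.25015364 0.09471799] ((414.62896728515625, 248.6947021484375), (31.501712799072266, 97.66815948486328), 2.516932725906372) [0.09068421 0.09648312 0.09957392]
mat ((615.1433715820312, 294.6304626464844), (241.22315979003906, 180.88331604003906), 1.942197322845459) 0.00264873718472447
tray ((625.498291015625, -305.32958984375), (165.32089233398438, 222.03868103027344), 80.84379577636719) 0.028635663874362782
scene0 bench z 0.0023122973408640224
cover ((566.1865844726562, 8.636405944824219), (216.1819610595703, 154.0233154296875), 1.9575552940368652) 0.15677029935295272
hi [279 156  32  17 202] [0.42083223 0.24976784 0.09275333] ((418.88739013671875, 250.52679443359375), (38.65835952758789, 98.16822814941406), 4.0446248054504395) [0.08133013 0.09479312 0.09957697]
mat ((573.9243774414062, 376.5935974121094), (14.246824264526367, 34.8449821472168), 89.93202209472656) 0.00450162944846122
tray ((628.067138671875, -306.0109558105469), (164.14508056640625, 226.20654296875), 80.9958267211914) 0.029083549006576614
```

View pics/z1.png

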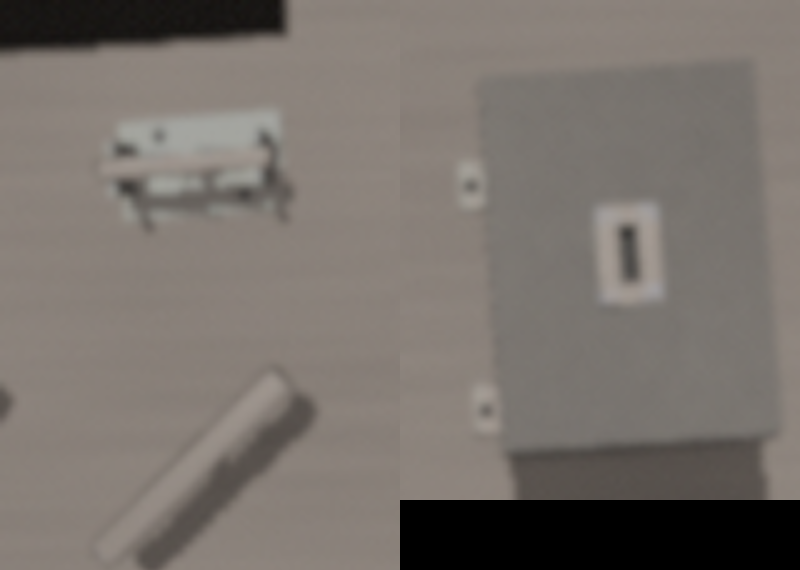

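View pics/z2.png

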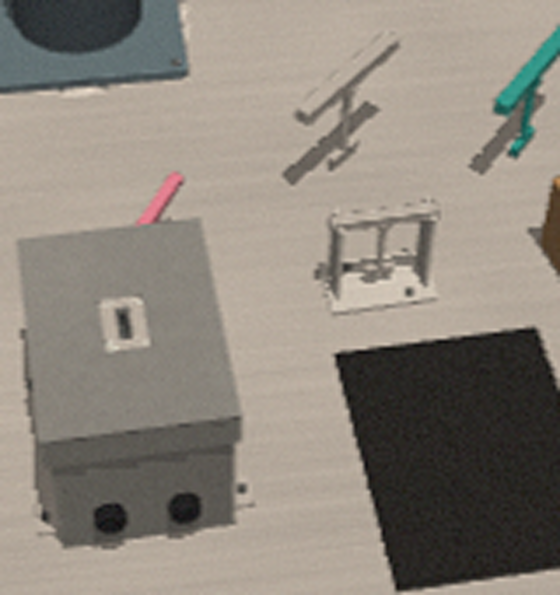

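```bash
cat >> h.py <<'E'
from scipy.spatial.transform import Rotation as Ro
def Rt(psi_deg): # tool down, tool x at angle psi in world
    p=np.radians(psi_deg); x=np.array([np.cos(p),np.sin(p),0]); z=np.array([0,0,-1.]); return np.c_[x,np.cross(z,x),z]
def pose():
    s=get_state(); q=s['tcp_rot']; return s,np.array(s['tool_pos']),Ro.from_quat([q[1],q[2],q[3],q[0]]).as_matrix()
def go(x,y,z,psi):
    s,p,R=pose(); d=R.T@(np.array([x,y,z])-p)*100; r=Ro.from_matrix(R.T@Rt(psi)).as_rotvec()
    print('GO shift cm',d.round(2),'rot',r.round(3),'rows>=',round(max(np.linalg.norm(d)/5,np.linalg.norm(r)/.15),1))
def st():
    s,p,R=pose(); print('t',round(s['time'],2),'p',p.round(4),'psi',np.degrees(np.arctan2(R[1,0],R[0,0])).round(2),'tilt',np.degrees(np.arccos(-R[2,2])).round(2),'F',np.round(s['force'],1),'T',np.round(s['torque'],2),'op',round(s['opening'],4),'q',np.round(s['qpos'],2))
E
python3 -c "
from h import *
st();go(.5,-.25,.30,-20)"
```

```text
t 0.15 p [ 0.1543 -0.6309  0.2306] psi -76.26 tilt 0.08 F [ 0.7 -0.4  0.1] T [-0.01  0.01 -0.  ] op 0.0859 q [ 1.26  0.54 -0.    1.54  0.    1.07 -0.07]
GO shift cm [-28.8  -42.63  -6.9 ] rot [-0.001  0.001 -0.982] rows>= 10.4
```

Request:
send_rows([
  [-2.9, -4.3, -0.7, 0, 0, -0.1],
  [-5.8, -8.5, -1.4, 0, 0, -0.2],
  [-8.6, -12.8, -2.1, 0, 0, -0.3],
  [-11.5, -17, -2.8, 0, 0, -0.4],
  [-14.4, -21.3, -3.5, 0, 0, -0.49],
])

```text
time: 0.65
tool_pos: [0.3217, -0.4461, 0.2652]
tcp_rot: [0.0, 0.914, -0.406, -0.0]
force: [1.5, -0.4, 0.1]
opening: 0.0855
```

```bash
python3 -c "
from h import *
st();go(.5,-.25,.30,-20);go(.412,.18,.30,0)"
```

```text
t 0.65 p [ 0.3217 -0.4461  0.2652] psi -47.96 tilt 0.01 F [ 1.5 -0.4  0.1] T [-0.02 -0.02  0.01] op 0.0855 q [ 1.01  0.34 -0.19  1.76  0.07  1.05 -0.04]
GO shift cm [ -2.62 -26.37  -3.48] rot [ 0.     0.    -0.488] rows>= 5.3
GO shift cm [-40.45 -48.64  -3.48] rot [ 0.     0.    -0.837] rows>= 12.7
```

Request:
send_rows([
  [-0.5, -5, -0.7, 0, 0, -0.1],
  [-1, -10, -1.4, 0, 0, -0.2],
  [-1.6, -15, -2.1, 0, 0, -0.3],
  [-2.1, -20, -2.8, 0, 0, -0.4],
  [-2.6, -25, -3.5, 0, 0, -0.49],
])

```text
time: 1.15
tool_pos: [0.488, -0.2629, 0.2998]
tcp_rot: [0.0, 0.985, -0.173, -0.0]
force: [0.8, -0.4, 0.2]
opening: 0.0855
```

```bash
python3 -c "
from h import *
st();go(.48,0,.30,0);go(.412,.18,.30,0)"
```

```text
t 1.15 p [ 0.488  -0.2629  0.2998] psi -19.89 tilt 0.02 F [ 0.8 -0.4  0.2] T [ 0.   -0.05 -0.04] op 0.0855 q [ 0.72  0.33 -0.39  1.7   0.14  1.14 -0.05]
GO shift cm [ -9.7  -24.45  -0.03] rot [ 0.     0.    -0.347] rows>= 5.3
GO shift cm [-2.222e+01 -3.906e+01 -3.000e-02] rot [ 0.     0.    -0.347] rows>= 9.0
```

Request:
send_rows([
  [-2.3, -4.4, 0, 0, 0, -0.07],
  [-4.6, -8.8, 0, 0, 0, -0.14],
  [-6.9, -13.2, 0, 0, 0, -0.21],
  [-9.2, -17.6, 0, 0, 0, -0.28],
  [-11.5, -22, 0, 0, 0, -0.347],
])

```text
time: 1.65
tool_pos: [0.4541, -0.0167, 0.2995]
tcp_rot: [0.0, 1.0, -0.001, 0.0]
force: [1.6, 0.5, -0.3]
opening: 0.0852
```

```bash
python3 -c "
from h import *
st();go(.412,.18,.28,2)"
```

```text
t 1.65 p [ 0.4541 -0.0167  0.2995] psi -0.08 tilt 0.02 F [ 1.6  0.5 -0.3] T [ 0.04 -0.08 -0.03] op 0.0852 q [ 0.48  0.17 -0.6   1.92  0.11  1.08 -0.16]
GO shift cm [ -4.24 -19.67   1.94] rot [ 0.    -0.    -0.036] rows>= 4.0
```

Request:
send_rows([
  [-1, -5, 0.5, 0, 0, 0],
  [-2, -10, 1, 0, 0, -0.02],
  [-3.2, -15, 1.5, 0, 0, -0.03],
  [-4.2, -19.7, 1.9, 0, 0, -0.036],
  [-4.2, -19.7, 1.9, 0, 0, -0.036],
])

```text
time: 2.15
tool_pos: [0.411, 0.1853, 0.2806]
tcp_rot: [-0.002, 1.0, 0.021, -0.0]
force: [0.4, 0.1, -0.7]
opening: 0.0853
```

```bash
python3 -c "
from h import *
st();snap('wrist','w1');snap('top','t1')"
```

```text
t 2.15 p [0.411  0.1853 0.2806] psi 2.43 tilt 0.18 F [ 0.4  0.1 -0.7] T [-0.01  0.   -0.  ] op 0.0853 q [ 0.16  0.21 -0.76  1.95  0.16  1.05 -0.63]
```

View pics/w1.png

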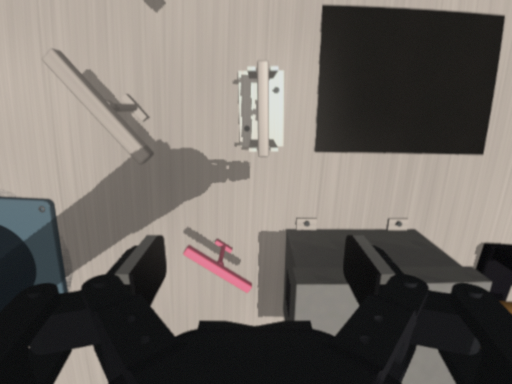

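The wrist picture shows the key's bar on its rest from (264,62) to (264,156), with the mat to its upper right and the box at lower right.

```bash
python3 - <<'E'
from h import *
s=load('w1');C=cloud(s)
x,y,z=C[...,0],C[...,1],C[...,2]
m=(z>.085)&(z<.11)&(x>.3)&(x<.5)&(y>.15)&(y<.35)
n_,lab,stt,_=cv2.connectedComponentsWithStats(m.astype(np.uint8))
for i in range(1,n_):
    if stt[i,4]>50: P=C[lab==i];print(stt[i],cv2.minAreaRect((P[:,:2]*1000).astype(np.float32)),np.percentile(P[:,2],[5,50,95]))
print(world(s,[[264,60],[263.5,157]],z=.097), s['extrinsics'][:3,:3])
im=cv2.imread('pics/w1.png');cv2.imwrite('pics/z3.png',cv2.resize(im[50:170,210:310],None,fx=5,fy=5,interpolation=cv2.INTER_CUBIC))
# same in scene & top: bar ends
for n in['scene0','top0']:
    s=load(n);print(n,proj(s,[[.4125,.30,.097],[.4125,.20,.097]]))
E
```

```text
[ 247   60   32   96 1290] ((417.69580078125, 250.44122314453125), (32.12456130981445, 98.12427520751953), 2.83282470703125) [0.09384826 0.09643772 0.09789254]
[[0.41682804 0.29928789 0.097     ]
 [0.42107323 0.19961196 0.097     ]] [[ 9.99169648e-01  4.07428943e-02  1.74849306e-04]
 [ 3.92493035e-02 -9.63674891e-01  2.64178344e-01]
 [ 1.09318882e-02 -2.63952120e-01 -9.64473832e-01]]
scene0 [[309.82307675 158.01628424]
 [278.33767606 161.00987865]]
top0 [[198.97542978 228.71288815]
 [233.76406917 227.76920284]]
```

View pics/z3.png

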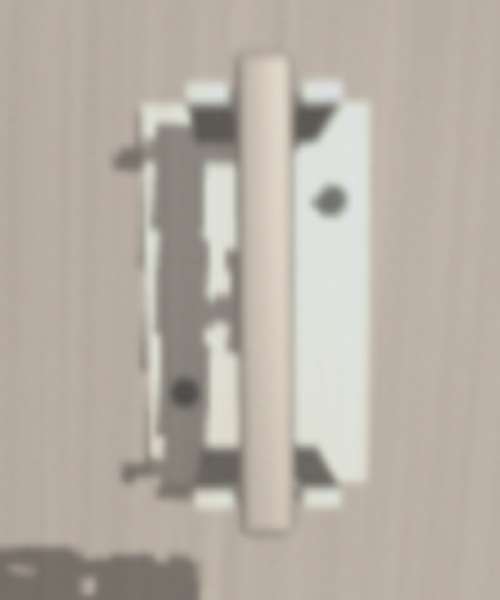

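```bash
python3 - <<'E'
from h import *
w=load('w1');t=load('top0');s=load('scene0')
im=cv2.imread('pics/scene0.png');cv2.imwrite('pics/z4.png',cv2.resize(im[145:200,270:320],None,fx=10,fy=10,interpolation=cv2.INTER_CUBIC))
im=cv2.imread('pics/top0.png');cv2.imwrite('pics/z5.png',cv2.resize(im[210:250,190:245],None,fx=10,fy=10,interpolation=cv2.INTER_CUBIC))
print(proj(w,[.4187,.2497,.097]),proj(t,[.4187,.2497,.097]),proj(s,[.4187,.2497,.097]))
E
```

```text
[[263.5309156  109.85827638]] [[216.4109666  226.07002841]] [[294.40837131 160.94177549]]
```

View pics/z4.png

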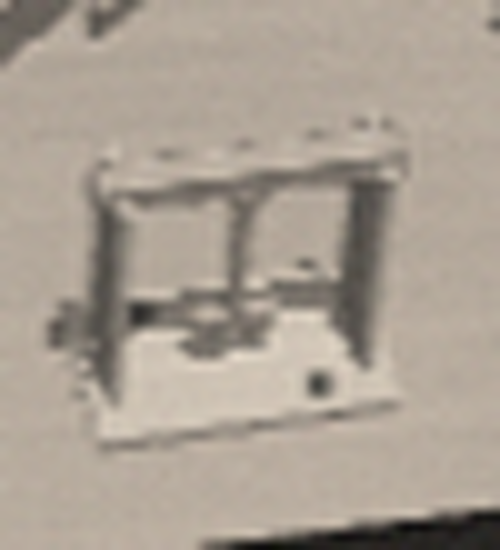

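View pics/z5.png

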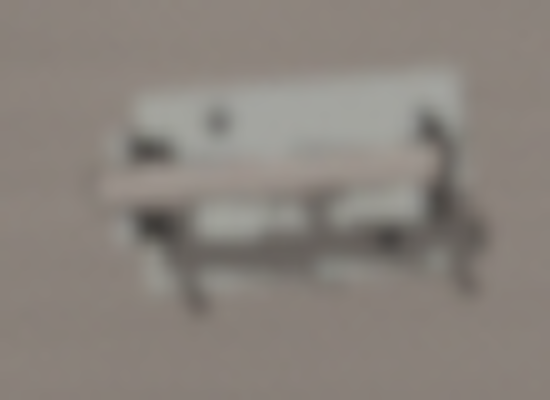

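```bash
python3 -c "
from h import *
st();go(.4187,.2497,.16,2.4)"
```

```text
t 2.25 p [0.413  0.1797 0.2803] psi 2.03 tilt 0.03 F [-0.2 -0.4 -0.2] T [-0.03 -0.01  0.02] op 0.0856 q [ 0.16  0.21 -0.75  1.95  0.16  1.05 -0.63]
GO shift cm [ 0.82 -6.97 12.03] rot [ 0.     0.001 -0.006] rows>= 2.8
```

Request:
send_rows([
  [0.4, -3.5, 4, 0, 0, -0.006],
  [0.8, -7, 8, 0, 0, -0.006],
  [0.8, -7, 12, 0, 0, -0.006],
  [0.8, -7, 12, 0, 0, -0.006],
  [0.8, -7, 12, 0, 0, -0.006],
])

```text
time: 2.75
tool_pos: [0.4198, 0.2473, 0.1605]
tcp_rot: [0.001, 1.0, 0.018, -0.001]
force: [0.2, 0.0, 0.7]
opening: 0.0852
```

```bash
python3 -c "
from h import *
st();s=snap('wrist','w2');print(proj(s,[[.4187,.2497,.097],[.4166,.2997,.097],[.4208,.1997,.097]]))"
```

```text
t 2.75 p [0.4198 0.2473 0.1605] psi 2.07 tilt 0.12 F [0.2 0.  0.7] T [-0.04  0.    0.02] op 0.0852 q [-0.06  0.45 -0.7   1.99  0.39  0.83 -0.94]
[[252.20433925 199.79392309]
 [251.50222368 129.01315658]
 [252.83661352 262.12844802]]
```

View pics/w2.png

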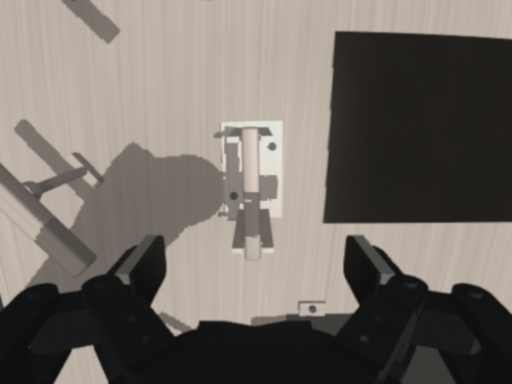

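The bar runs from (250,128) to (253,260), within 2 px of the predicted ends, so I'm descending onto it.

```bash
python3 -c "
from h import *
st();go(.4182,.2502,.072,2.2)"
```

```text
t 2.8 p [0.4207 0.2478 0.1617] psi 2.05 tilt 0.07 F [ 0.1 -0.6  0.5] T [ 0.04 -0.01  0.04] op 0.0852 q [-0.06  0.45 -0.7   1.99  0.39  0.83 -0.94]
GO shift cm [-0.25 -0.25  8.97] rot [ 0.    -0.001 -0.003] rows>= 1.8
```

Request:
send_rows([
  [-0.1, -0.1, 4, 0, 0, -0.003],
  [-0.1, -0.1, 7, 0, 0, -0.003],
  [-0.1, -0.1, 8.9, 0, 0, -0.003],
  [-0.1, -0.1, 8.9, 0, 0, -0.003],
])

```text
time: 3.2
tool_pos: [0.4191, 0.2484, 0.0717]
tcp_rot: [0.001, 1.0, 0.019, 0.0]
force: [-0.2, -0.1, 0.6]
opening: 0.0854
```

```bash
python3 -c "
from h import *
st();s=snap('wrist','w3')
st();go(.4182,.2502,.072,2.2)"
```

```text
t 3.2 p [0.4191 0.2484 0.0717] psi 2.23 tilt 0.07 F [-0.2 -0.1  0.6] T [ 0.    0.02 -0.06] op 0.0854 q [-0.16  0.6  -0.59  2.04  0.54  0.66 -1.06]
t 3.25 p [0.4197 0.2493 0.0728] psi 2.25 tilt 0.1 F [0.1 0.3 1.2] T [ 0.04 -0.05 -0.03] op 0.0855 q [-0.16  0.59 -0.59  2.04  0.54  0.66 -1.06]
GO shift cm [-0.15 -0.1   0.08] rot [ 0.    -0.002  0.001] rows>= 0.0
```

View pics/w3.png

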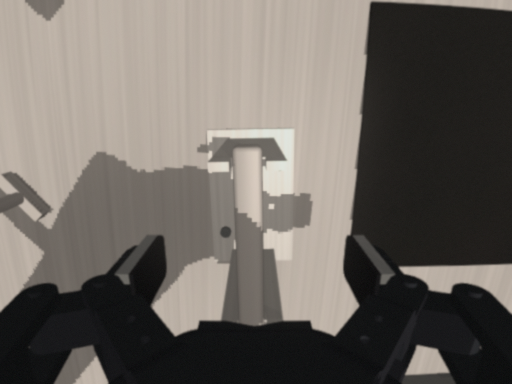

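Request:
send_rows([
  [-0.2, -0.1, 0, 0, 0, 0],
  [-0.2, -0.1, 0, 0, 0, 0],
  [-0.2, -0.1, 0, 0, 0, 0],
  [-0.2, -0.1, 0, 0, 0, 0],
  [-0.2, -0.1, 0, 0, 0, 0],
], grip=0.6, grip_force=70)

```text
time: 3.75
tool_pos: [0.4165, 0.2508, 0.0718]
tcp_rot: [-0.0, 1.0, 0.021, 0.0]
force: [2.0, 0.7, 1.7]
opening: 0.0122
```

Request:
send_rows([
  [0, 0, 0, 0, 0, 0],
  [0, 0, 0, 0, 0, 0],
])

```text
time: 3.95
tool_pos: [0.4166, 0.2509, 0.0719]
tcp_rot: [0.0, 1.0, 0.021, 0.0]
force: [-2.0, -0.7, 5.2]
opening: 0.0106
```

```bash
python3 -c "
from h import *
st();s=snap('wrist','w4')
st()"
```

```text
t 3.95 p [0.4166 0.2509 0.0719] psi 2.35 tilt 0.03 F [-2.  -0.7  5.2] T [-0.2   0.18 -0.03] op 0.0106 q [-0.16  0.59 -0.59  2.04  0.54  0.66 -1.07]
t 4.0 p [0.4166 0.2509 0.0719] psi 2.36 tilt 0.03 F [-0.5 -0.9  5.5] T [-0.22  0.13  0.03] op 0.0106 q [-0.16  0.59 -0.59  2.04  0.54  0.66 -1.07]
```

View pics/w4.png

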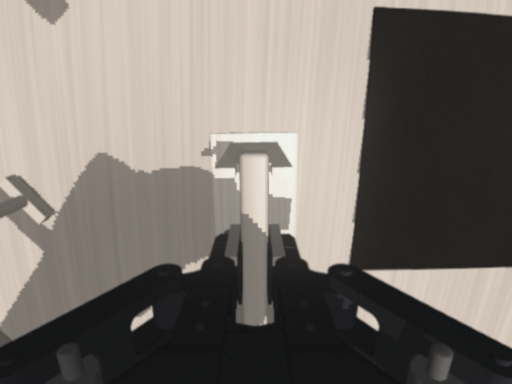

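```bash
python3 - <<'E'
from h import *
s=load('w4');im=cv2.imread('pics/w4.png')
cv2.imwrite('pics/z6.png',cv2.resize(im[130:340,200:310],None,fx=5,fy=2.8,interpolation=cv2.INTER_CUBIC))
print(world(s,[[255,154],[256,323]],z=.097))
E
```

```text
[[0.41552782 0.30045399 0.097     ]
 [0.41916451 0.22106294 0.097     ]]
```

View pics/z6.png

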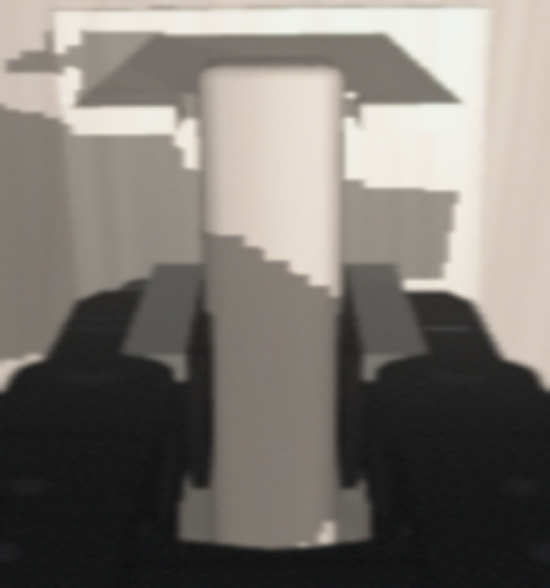

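Request:
send_rows([
  [0, 0, -1, 0, 0, 0],
  [0, 0, -3, 0, 0, 0],
  [0, 0, -7, 0, 0, 0],
  [0, 0, -12, 0, 0, 0],
  [0, 0, -17, 0, 0, 0],
])

```text
time: 4.5
tool_pos: [0.4154, 0.2506, 0.2433]
tcp_rot: [0.0, 1.0, 0.021, -0.001]
force: [2.2, 0.3, -1.0]
opening: 0.0108
```

Request:
send_rows([
  [0, 0, 0, 0, 0, 0],
  [0, 0, 0, 0, 0, 0],
])

```text
time: 4.7
tool_pos: [0.4167, 0.2508, 0.2426]
tcp_rot: [-0.0, 1.0, 0.02, 0.001]
force: [0.3, -0.2, -1.8]
opening: 0.0106
```

```bash
python3 - <<'E'
from h import *
st();s=snap('wrist','w5')
st();s=snap('scene','s5')
E
```

```text
t 4.7 p [0.4167 0.2508 0.2426] psi 2.33 tilt 0.12 F [ 0.3 -0.2 -1.8] T [-0.09  0.05 -0.02] op 0.0106 q [ 0.01  0.34 -0.77  1.92  0.28  1.   -0.85]
t 4.75 p [0.4159 0.2502 0.2412] psi 2.34 tilt 0.06 F [ 0.5 -0.3 -1.5] T [-0.    0.03 -0.02] op 0.0104 q [ 0.01  0.34 -0.77  1.92  0.28  1.   -0.85]
```

View pics/w5.png

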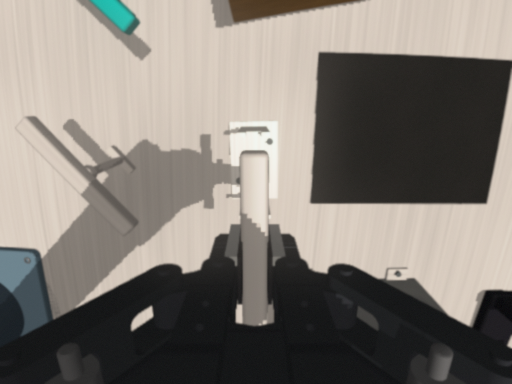

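View pics/s5.png

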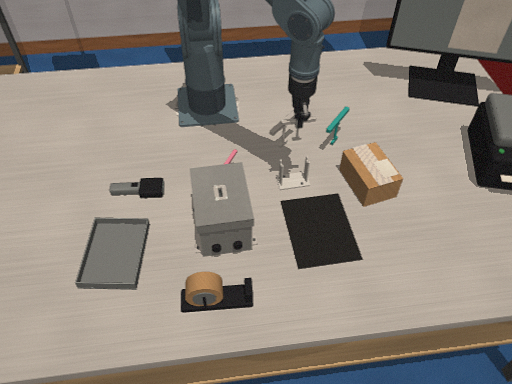

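```bash
python3 -c "
from h import *
st();go(.65,.008,.262,92)"
```

```text
t 4.8 p [0.4154 0.25   0.2405] psi 2.35 tilt 0.14 F [ 0.8  0.1 -1.8] T [-0.03  0.01  0.02] op 0.0104 q [ 0.01  0.34 -0.77  1.92  0.28  1.   -0.85]
GO shift cm [22.44 25.14 -2.17] rot [-1.000e-03  3.000e-03 -1.565e+00] rows>= 10.4
```

Request:
send_rows([
  [2, 2.2, -1.2, 0, 0, -0.14],
  [4, 4.5, -2.2, 0, 0, -0.28],
  [6.2, 7, -2.2, 0, 0, -0.43],
  [8.5, 9.5, -2.2, 0, 0, -0.57],
  [10.5, 12, -2.2, 0, 0, -0.71],
])

```text
time: 5.3
tool_pos: [0.5261, 0.1338, 0.2617]
tcp_rot: [-0.0, 0.929, 0.37, -0.002]
force: [0.2, 0.6, -2.2]
opening: 0.0107
```

```bash
python3 -c "
from h import *
st();go(.65,.008,.262,92)"
```

```text
t 5.3 p [0.5261 0.1338 0.2617] psi 43.38 tilt 0.19 F [ 0.2  0.6 -2.2] T [ 0.03 -0.03 -0.  ] op 0.0107 q [ 0.32  0.45 -0.85  1.75  0.37  1.11  0.1 ]
GO shift cm [ 0.37 17.65 -0.07] rot [-0.003  0.002 -0.849] rows>= 5.7
```

Request:
send_rows([
  [0.1, 3, 0, 0, 0, -0.14],
  [0.2, 6, 0, 0, 0, -0.28],
  [0.2, 10, 0, 0, 0, -0.43],
  [0.3, 14, 0, 0, 0, -0.57],
  [0.4, 17.5, 0, 0, 0, -0.71],
])

```text
time: 5.8
tool_pos: [0.6486, 0.0079, 0.2609]
tcp_rot: [-0.001, 0.743, 0.669, -0.002]
force: [-0.1, 0.0, -1.1]
opening: 0.0107
```

Request:
send_rows([
  [0, 0, 0, 0, 0, -0.12],
  [0, 0, 0, 0, 0, -0.12],
  [0, 0, 0, 0, 0, -0.12],
])

```text
time: 6.1
tool_pos: [0.6473, 0.0111, 0.262]
tcp_rot: [-0.001, 0.704, 0.71, -0.001]
force: [-0.6, 0.9, -1.3]
opening: 0.0106
```

```bash
python3 -c "
from h import *
st();s=snap('wrist','w6')
st()"
```

```text
t 6.1 p [0.6473 0.0111 0.262 ] psi 90.51 tilt 0.18 F [-0.6  0.9 -1.3] T [-0.04  0.01  0.03] op 0.0106 q [ 0.51  0.69 -0.95  1.47  0.57  1.28  1.08]
t 6.15 p [0.6475 0.0113 0.2626] psi 90.55 tilt 0.12 F [ 0.3  0.3 -1.1] T [-0.01  0.   -0.03] op 0.0108 q [ 0.51  0.69 -0.95  1.47  0.57  1.28  1.08]
```

View pics/w6.png

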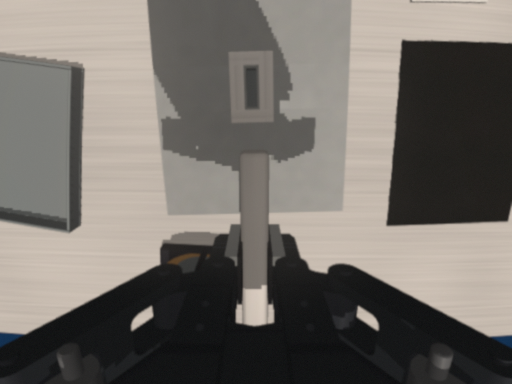

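The keyhole slot shows at about (251,87), clear of the key.

```bash
cat >> h.py <<'E'
def slot(s,box,thr):
    x0,y0,x1,y1=box; g=s['pixels'][y0:y1,x0:x1].astype(float).mean(2)
    print(np.percentile(g,[1,10,50,90]))
    m=g<thr; n,l,stt,c=cv2.connectedComponentsWithStats(m.astype(np.uint8)); i=1+np.argmax(stt[1:,4]); P=np.argwhere(l==i)[:,::-1]+[x0,y0]
    return cv2.minAreaRect(P.astype(np.float32)),P
E
python3 - <<'E'
from h import *
s=load('w6');r,P=slot(s,(235,60,270,115),60);print(r)
c=P.mean(0);print(c,world(s,[c],z=.156),np.median(s['depth'][55:60,235:265]),world(s,[[250,57]]))
b=cv2.boxPoints(r);W=world(s,b,z=.156);print(W)
# image corners of cover escutcheon
im=cv2.imread('pics/w6.png');cv2.imwrite('pics/z7.png',cv2.resize(im[40:130,210:295],None,fx=6,fy=6,interpolation=cv2.INTER_CUBIC))
t=load('top0');r,P2=slot(t,(292,158,310,184),60);print(r);c2=P2.mean(0);print(c2,world(t,[c2],z=.156))
sc=load('scene0');r,P3=slot(sc,(210,182,230,205),60);print(r);c3=P3.mean(0);print(c3,world(sc,[c3],z=.156))
print('tri',tri([(s,c),(t,c2)]),tri([(s,c),(sc,c3)]),tri([(s,c),(sc,c3),(t,c2)]))
E
```

```text
[ 59.49333333  63.66666667 116.66666667 121.        ]
((251.0, 69.0), (8.0, 2.0), 0.0)
[250.85  69.25] [[0.55280201 0.00810033 0.156     ]] 0.2294113 [[0.54373853 0.0073988  0.1558796 ]]
[[0.553379   0.00510034 0.156     ]
 [0.55189168 0.00509741 0.156     ]
 [0.55185043 0.01132807 0.156     ]
 [0.55333765 0.01133931 0.156     ]]
[ 79. 114. 128. 153.]Traceback (most recent call last):
  File "<stdin>", line 7, in <module>
  File "h.py", line 46, in slot
    m=g<thr; n,l,stt,c=cv2.connectedComponentsWithStats(m.astype(np.uint8)); i=1+np.argmax(stt[1:,4]); P=np.argwhere(l==i)[:,::-1]+[x0,y0]
                                                                                 ~~~~~~~~~^^^^^^^^^^^
    return _wrapfunc(a, 'argmax', axis=axis, out=out, **kwds)
    return bound(*args, **kwds)
ValueError: attempt to get argmax of an empty sequence
```

View pics/z7.png

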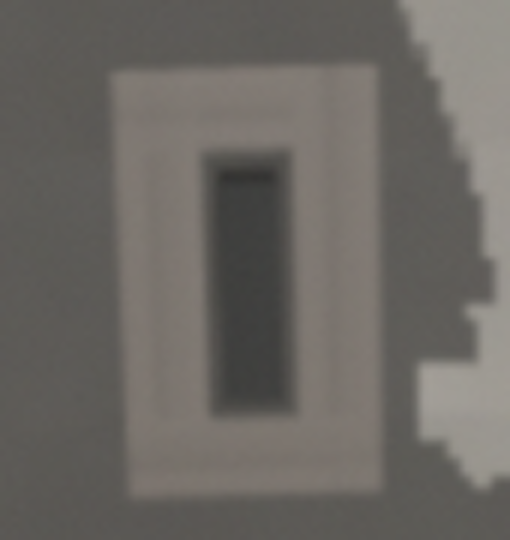

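```bash
python3 - <<'E'
from h import *
s=load('w6')
q=np.array([[203,151],[290,151],[297,415],[208,415]])/6+[209.6,39.6]
W=world(s,q,z=.156);print(W.round(4));c=q.mean(0);cw=W.mean(0);print('hole',cw)
d=(W[0]+W[1]-W[2]-W[3])[:2];print('axis angle',np.degrees(np.arctan2(d[1],d[0])))
e=np.array([[110,70],[378,64],[384,492],[130,497]])/6+[209.6,39.6];We=world(s,e,z=.1565);print('escut',We.round(4),We.mean(0))
sc=load('scene0');t=load('top0')
r,P2=slot(t,(292,158,310,184),95);c2=P2.mean(0)
r,P3=slot(sc,(210,182,230,205),90);c3=P3.mean(0)
for a in[(s,c),(t,c2),(sc,c3)]: print(a[1],world(a[0],[a[1]],z=.156))
print('tri',tri([(s,c),(t,c2)]),tri([(s,c),(sc,c3)]),tri([(s,c),(sc,c3),(t,c2)]))
C=cloud(s);z=C[...,2];m=(abs(z-.156)<.006);n,l,stt,_=cv2.connectedComponentsWithStats(m.astype(np.uint8));P=C[l==1+np.argmax(stt[1:,4])];print(cv2.minAreaRect((P[:,:2]*1000).astype(np.float32)),np.median(P[:,2]))
# bar of key in this image
im=cv2.imread('pics/w6.png');cv2.imwrite('pics/z8.png',cv2.resize(im[140:335,215:295],None,fx=6,fy=3,interpolation=cv2.INTER_CUBIC))
E
```

```text
[[0.5495 0.0023 0.156 ]
 [0.5494 0.0136 0.156 ]
 [0.5829 0.0148 0.156 ]
 [0.583  0.003  0.156 ]]
hole [0.56619136 0.00842991 0.156     ]
axis angle -178.3727144137124
escut [[ 0.5397 -0.0096  0.1565]
 [ 0.5388  0.0248  0.1565]
 [ 0.5929  0.0267  0.1565]
 [ 0.5938 -0.0075  0.1565]] [0.5662823  0.00857314 0.1565    ]
[ 79. 114. 128. 153.]
[ 60.04333333 125.33333333 133.         174.7       ]
[251.18333333  86.76666667] [[0.56596533 0.00842395 0.156     ]]
[300.36363636 169.68181818] [[0.56581389 0.00796149 0.156     ]]
[220.05555556 192.27777778] [[0.56527008 0.00783781 0.156     ]]
tri [0.56589173 0.00819012 0.15593092] [0.56600357 0.0081256  0.15685026] [0.56584712 0.00808592 0.15661775]
((585.8446044921875, 8.673263549804688), (171.9314727783203, 155.13121032714844), 1.4884281158447266) 0.15589392743894095
```

View pics/z8.png

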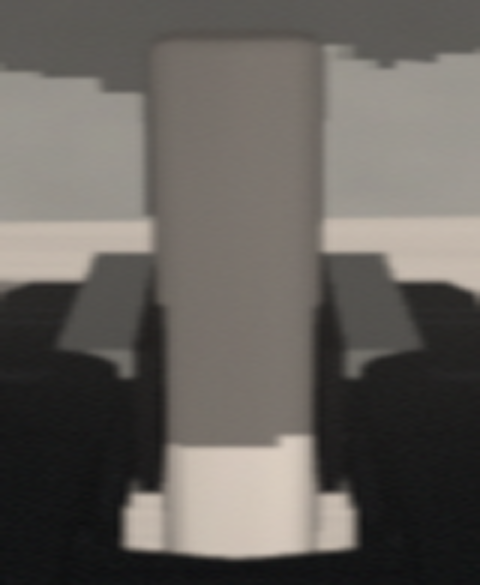

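```bash
python3 - <<'E'
from h import *
s=load('w6')
E=s['extrinsics'];print('cam',-E[:3,:3].T@E[:3,3])
W=world(s,[[254.5,152.7],[254.3,287]],z=.2624+.0247);print(W)
d=W[1]-W[0];print(np.degrees(np.arctan2(d[1],d[0])));print('keyc',W[0]+[.05,0.0004,0])
sc=snap('scene','s6');im=cv2.imread('pics/s6.png');cv2.imwrite('pics/z9.png',cv2.resize(im[120:280,160:320],None,fx=3.7,fy=3.7,interpolation=cv2.INTER_CUBIC))
st();go(.566,.0083,.240,91.7)
E
```

```text
cam [0.58105778 0.01105637 0.40464903]
[[0.59869154 0.01122763 0.2871    ]
 [0.65899414 0.01157376 0.2871    ]]
0.32887057942831643
keyc [0.64869154 0.01162763 0.2871    ]
t 6.2 p [0.6477 0.0113 0.263 ] psi 90.58 tilt 0.07 F [ 0.1  0.7 -1.3] T [-0.01 -0.01  0.04] op 0.0107 q [ 0.51  0.69 -0.95  1.47  0.57  1.28  1.08]
GO shift cm [-0.21 -8.17  2.31] rot [-0.001 -0.    -0.02 ] rows>= 1.7
```

View pics/z9.png

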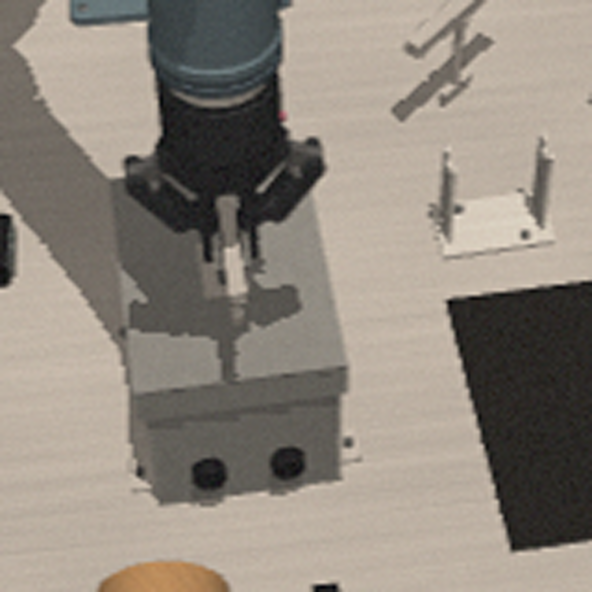

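Request:
send_rows([
  [-0.1, -4, 0, 0, 0, -0.01],
  [-0.2, -8.3, 0, 0, 0, -0.02],
  [-0.2, -8.3, 1.5, 0, 0, -0.02],
  [-0.2, -8.3, 2.8, 0, 0, -0.02],
  [-0.2, -8.3, 2.8, 0, 0, -0.02],
])

```text
time: 6.7
tool_pos: [0.565, 0.0069, 0.2338]
tcp_rot: [-0.001, 0.697, 0.718, -0.001]
force: [-0.6, -0.1, -1.3]
opening: 0.0108
```

Request:
send_rows([
  [0, 0, 0, 0, 0, 0],
  [0, 0, 0, 0, 0, 0],
])

```text
time: 6.9
tool_pos: [0.5665, 0.0077, 0.2359]
tcp_rot: [0.0, 0.696, 0.718, 0.001]
force: [0.6, 0.6, -0.7]
opening: 0.011
```

```bash
python3 - <<'E'
from h import *
st();s=snap('scene','s7')
st();w=snap('wrist','w7');st();go(.565,.008,.22,91.7)
im=cv2.imread('pics/s7.png');cv2.imwrite('pics/z10.png',cv2.resize(im[130:230,180:280],None,fx=5.8,fy=5.8,interpolation=cv2.INTER_CUBIC))
E
```

```text
t 6.9 p [0.5665 0.0077 0.2359] psi 91.73 tilt 0.07 F [ 0.6  0.6 -0.7] T [-0.03  0.02 -0.03] op 0.011 q [ 0.62  0.59 -1.    1.72  0.54  1.14  1.06]
t 6.95 p [0.5664 0.0077 0.2359] psi 91.73 tilt 0.07 F [-0.3  0.6 -1.3] T [0.04 0.01 0.02] op 0.0105 q [ 0.62  0.59 -1.    1.72  0.54  1.14  1.06]
t 7.0 p [0.5662 0.0076 0.2359] psi 91.73 tilt 0.05 F [ 0.6  0.5 -1.9] T [-0.01 -0.01  0.01] op 0.0106 q [ 0.62  0.59 -1.    1.72  0.54  1.14  1.06]
GO shift cm [ 0.04 -0.12  1.59] rot [ 0.001 -0.001  0.001] rows>= 0.3
```

View pics/z10.png

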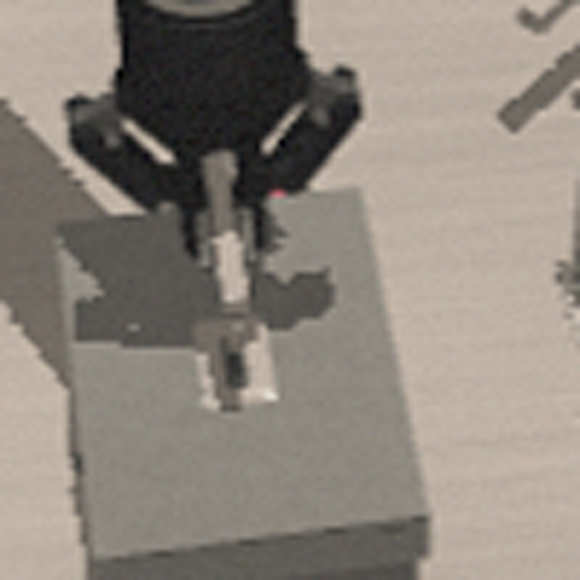

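View pics/w7.png

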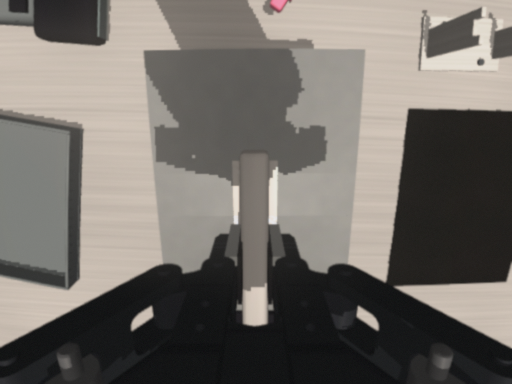

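Request:
send_rows([
  [0, -0.1, 1, 0, 0, 0],
  [0, -0.1, 2, 0, 0, 0],
  [0, -0.1, 2.3, 0, 0, 0],
  [0, -0.1, 2.6, 0, 0, 0],
  [0, -0.1, 2.6, 0, 0, 0],
])

```text
time: 7.5
tool_pos: [0.5643, 0.0071, 0.209]
tcp_rot: [-0.0, 0.696, 0.718, -0.0]
force: [-0.1, 0.4, -1.1]
opening: 0.0107
```

```bash
python3 - <<'E'
from h import *
st()
E
```

```text
t 7.5 p [0.5643 0.0071 0.209 ] psi 91.74 tilt 0.05 F [-0.1  0.4 -1.1] T [ 0.02 -0.02 -0.01] op 0.0107 q [ 0.61  0.61 -0.98  1.75  0.57  1.09  1.04]
```

Request:
send_rows([
  [0, 0, 0.3, 0, 0, 0],
  [0, 0, 0.6, 0, 0, 0],
  [0, 0, 0.9, 0, 0, 0],
  [0, 0, 1.2, 0, 0, 0],
  [0, 0, 1.2, 0, 0, 0],
])

```text
time: 8.0
tool_pos: [0.5642, 0.007, 0.197]
tcp_rot: [-0.0, 0.696, 0.718, -0.0]
force: [-0.4, 0.4, -0.6]
opening: 0.0106
```

```bash
python3 - <<'E'
from h import *
st()
E
```

```text
t 8.0 p [0.5642 0.007  0.197 ] psi 91.73 tilt 0.04 F [-0.4  0.4 -0.6] T [ 0.04  0.   -0.01] op 0.0106 q [ 0.6   0.63 -0.96  1.76  0.58  1.07  1.03]
```

Smooth so far. Now the last 3 mm, until the force shows the seat.

Request:
send_rows([
  [0, 0, 0.1, 0, 0, 0],
  [0, 0, 0.2, 0, 0, 0],
  [0, 0, 0.3, 0, 0, 0],
  [0, 0, 0.3, 0, 0, 0],
])

```text
time: 8.4
tool_pos: [0.5645, 0.0071, 0.1944]
tcp_rot: [-0.0, 0.696, 0.718, -0.0]
force: [-0.1, -0.6, -0.8]
opening: 0.0108
```

```bash
python3 - <<'E'
from h import *
st()
E
```

```text
t 8.4 p [0.5645 0.0071 0.1944] psi 91.73 tilt 0.01 F [-0.1 -0.6 -0.8] T [-0.05  0.02 -0.01] op 0.0108 q [ 0.6   0.63 -0.96  1.76  0.59  1.06  1.03]
```

Request:
send_rows([
  [0, 0, 0.05, 0, 0, 0],
  [0, 0, 0.1, 0, 0, 0],
  [0, 0, 0.15, 0, 0, 0],
  [0, 0, 0.15, 0, 0, 0],
])

```text
time: 8.8
tool_pos: [0.5648, 0.0072, 0.1935]
tcp_rot: [0.0, 0.696, 0.718, 0.0]
force: [-2.1, -0.6, 4.4]
opening: 0.0107
```

```bash
python3 - <<'E'
from h import *
st();s=snap('scene','s8')
im=cv2.imread('pics/s8.png');cv2.imwrite('pics/z11.png',cv2.resize(im[130:230,180:280],None,fx=5.8,fy=5.8,interpolation=cv2.INTER_CUBIC))
E
```

```text
t 8.8 p [0.5648 0.0072 0.1935] psi 91.73 tilt 0.03 F [-2.1 -0.6  4.4] T [-0.13  0.24  0.  ] op 0.0107 q [ 0.6   0.63 -0.96  1.76  0.59  1.06  1.03]
```

View pics/z11.png

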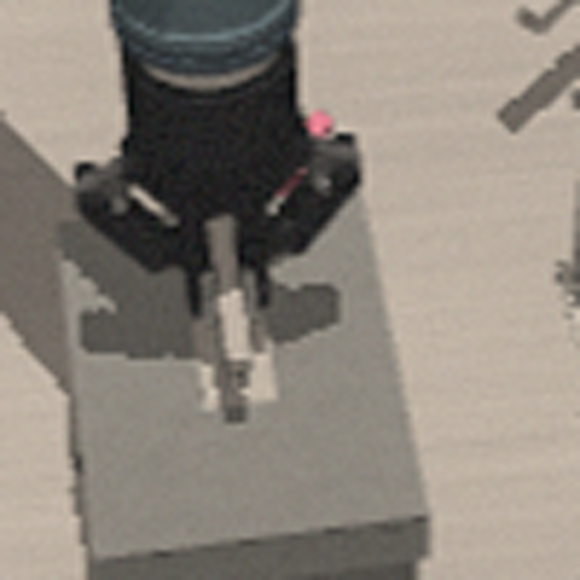

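Request:
send_rows([
  [0.01, 0, 0, 0, 0, 0.12],
  [0.01, 0, 0, 0, 0, 0.24],
  [0.02, 0, 0, 0, 0, 0.36],
  [0.03, 0.01, 0, 0, 0, 0.48],
  [0.03, 0.01, 0, 0, 0, 0.6],
])

```text
time: 9.35
tool_pos: [0.5651, 0.0079, 0.1935]
tcp_rot: [0.0, 0.878, 0.478, 0.001]
force: [0.8, 1.6, 2.4]
opening: 0.0105
```

```bash
python3 - <<'E'
from h import *
st()
E
```

```text
t 9.35 p [0.5651 0.0079 0.1935] psi 57.1 tilt 0.08 F [0.8 1.6 2.4] T [0.1  0.05 0.05] op 0.0105 q [ 0.51  0.58 -0.83  1.77  0.49  1.02  0.5 ]
```

Request:
send_rows([
  [0.01, 0, 0, 0, 0, 0.12],
  [0.02, 0, 0, 0, 0, 0.24],
  [0.03, 0, 0, 0, 0, 0.36],
  [0.04, 0.01, 0, 0, 0, 0.48],
  [0.05, 0.01, 0, 0, 0, 0.6],
])

```text
time: 9.85
tool_pos: [0.5654, 0.0082, 0.1935]
tcp_rot: [-0.0, 0.98, 0.197, 0.001]
force: [-0.5, 0.3, 3.1]
opening: 0.0106
```

```bash
python3 - <<'E'
from h import *
st()
E
```

```text
t 9.85 p [0.5654 0.0082 0.1935] psi 22.73 tilt 0.06 F [-0.5  0.3  3.1] T [-0.04  0.17  0.14] op 0.0106 q [ 0.42  0.53 -0.69  1.77  0.4   0.98 -0.03]
```

Request:
send_rows([
  [0, 0, 0, 0, 0, 0.08],
  [0.01, 0.02, 0, 0, 0, 0.16],
  [0.01, 0.03, 0, 0, 0, 0.24],
  [0.01, 0.03, 0, 0, 0, 0.3],
  [0.01, 0.03, 0, 0, 0, 0.3],
])

```text
time: 10.35
tool_pos: [0.5655, 0.0081, 0.1934]
tcp_rot: [-0.0, 0.999, 0.051, 0.001]
force: [-1.8, 1.4, 3.8]
opening: 0.0107
```

```bash
python3 - <<'E'
from h import *
st()
E
```

```text
t 10.35 p [0.5655 0.0081 0.1934] psi 5.79 tilt 0.06 F [-1.8  1.4  3.8] T [ 0.16  0.17 -0.01] op 0.0107 q [ 0.37  0.51 -0.62  1.77  0.36  0.97 -0.29]
```

Request:
send_rows([
  [0, 0, 0, 0, 0, 0.03],
  [0, 0, 0, 0, 0, 0.06],
  [0, 0, 0, 0, 0, 0.08],
  [0, 0, 0, 0, 0, 0.08],
])

```text
time: 10.75
tool_pos: [0.5656, 0.008, 0.1934]
tcp_rot: [-0.0, 1.0, 0.01, 0.0]
force: [-0.5, 0.2, 5.9]
opening: 0.0106
```

```bash
python3 - <<'E'
from h import *
st()
E
```

```text
t 10.75 p [0.5656 0.008  0.1934] psi 1.2 tilt 0.06 F [-0.5  0.2  5.9] T [0.21 0.2  0.08] op 0.0106 q [ 0.36  0.51 -0.6   1.77  0.34  0.96 -0.36]
```

Request:
send_rows([
  [0, 0, 0, 0, 0, 0.03],
  [0, 0, 0, 0, 0, 0.06],
  [0, 0, 0, 0, 0, 0.06],
])

```text
time: 11.05
tool_pos: [0.5656, 0.0081, 0.1934]
tcp_rot: [-0.0, 1.0, -0.019, 0.001]
force: [-0.8, 0.2, 4.7]
opening: 0.011
```

```bash
python3 - <<'E'
from h import *
st()
snap('wrist','w9');st()
E
```

```text
t 11.05 p [0.5656 0.0081 0.1934] psi -2.2 tilt 0.06 F [-0.8  0.2  4.7] T [0.23 0.18 0.3 ] op 0.011 q [ 0.35  0.51 -0.59  1.78  0.34  0.96 -0.41]
t 11.1 p [0.5656 0.0081 0.1934] psi -2.17 tilt 0.06 F [-0.5  0.7  5.1] T [0.19 0.23 0.34] op 0.0109 q [ 0.35  0.51 -0.59  1.78  0.34  0.96 -0.41]
```

View pics/w9.png

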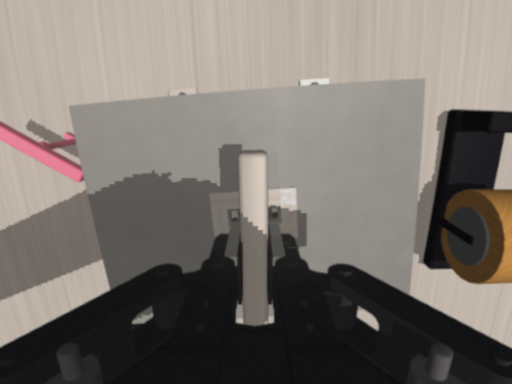

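The torque rises to 0.3 N·m after 1.64 rad of tool turn, so the lock is at its stop. I'll ease the turn off a little, then lift.

Request:
send_rows([
  [0, 0, 0, 0, 0, -0.03],
  [0, 0, -0.2, 0, 0, -0.03],
  [0, 0, -0.4, 0, 0, -0.03],
  [0, 0, -0.7, 0, 0, -0.03],
  [0, 0, -0.7, 0, 0, -0.03],
], grip_force=100)

```text
time: 11.6
tool_pos: [0.5643, 0.0071, 0.1993]
tcp_rot: [0.0, 1.0, -0.005, -0.001]
force: [0.7, 0.7, -8.7]
opening: 0.0101
```

```bash
python3 - <<'E'
from h import *
st()
E
```

```text
t 11.6 p [0.5643 0.0071 0.1993] psi -0.55 tilt 0.12 F [ 0.7  0.7 -8.7] T [ 0.07 -0.06  0.02] op 0.0101 q [ 0.36  0.5  -0.6   1.77  0.33  0.98 -0.38]
```

Request:
send_rows([
  [0, 0, -0.7, 0, 0, 0],
  [0, 0, -1.5, 0, 0, 0],
  [0, 0, -2.3, 0, 0, 0],
  [0, 0, -3.1, 0, 0, 0],
  [0, 0, -4, 0, 0, 0],
])

```text
time: 12.1
tool_pos: [0.566, 0.0074, 0.2408]
tcp_rot: [0.0, 1.0, -0.004, 0.001]
force: [6.2, 0.3, -10.6]
opening: 0.0101
```

Request:
send_rows([
  [0, 0, -1, 0, 0, 0],
  [0, 0, -2, 0, 0, 0],
  [0, 0, -3, 0, 0, 0],
  [0, 0, -3, 0, 0, 0],
])

```text
time: 12.5
tool_pos: [0.5659, 0.0079, 0.2717]
tcp_rot: [-0.0, 1.0, -0.004, 0.001]
force: [0.6, 0.5, -8.6]
opening: 0.0101
```

```bash
python3 - <<'E'
from h import *
st();snap('scene','s10');snap('wrist','w10')
E
```

```text
t 12.5 p [0.5659 0.0079 0.2717] psi -0.51 tilt 0.13 F [ 0.6  0.5 -8.6] T [ 0.09 -0.07  0.05] op 0.0101 q [ 0.39  0.42 -0.63  1.7   0.27  1.11 -0.33]
```

View pics/s10.png

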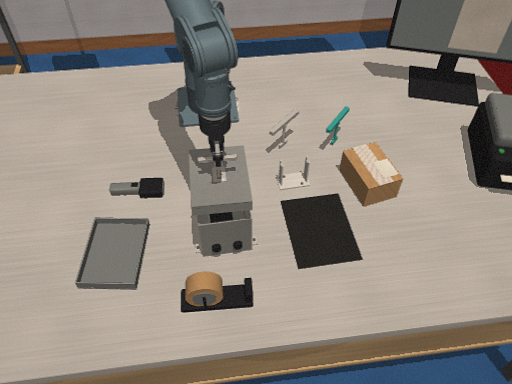

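View pics/w10.png

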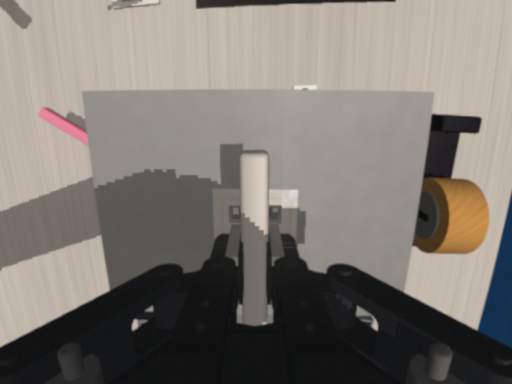

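```bash
python3 - <<'E'
from h import *
for n,roi in[('w1',(300,0,512,170)),('top0',(165,115,250,215)),('scene0',(275,185,370,275)),('w7',(380,100,512,295))]:
    s=load(n);g=s['pixels'].astype(int).sum(2)<150;m=np.zeros_like(g);x0,y0,x1,y1=roi;m[y0:y1,x0:x1]=g[y0:y1,x0:x1]
    k,l,a,_=cv2.connectedComponentsWithStats(m.astype(np.uint8));P=np.argwhere(l==1+np.argmax(a[1:,4]))[:,::-1]
    W=world(s,P,z=.003);print(n,cv2.minAreaRect((W[:,:2]*1000).astype(np.float32)))
go(.612,.294,.27,1.5)
E
```

```text
w1 ((617.138427734375, 293.4404602050781), (246.48187255859375, 185.9464874267578), 2.0315041542053223)
top0 ((615.0791015625, 294.70257568359375), (242.46731567382812, 183.6422119140625), 1.9661777019500732)
scene0 ((616.3170166015625, 293.0892639160156), (247.2996368408203, 186.0126953125), 1.946967601776123)
w7 ((625.7728271484375, 289.131591796875), (262.68243408203125, 197.13890075683594), 1.845651626586914)
GO shift cm [  4.44 -28.69  -0.  ] rot [ 0.     0.    -0.035] rows>= 5.8
```

Request:
send_rows([
  [0.3, -1.5, 0, 0, 0, -0.01],
  [0.8, -5, 0, 0, 0, -0.02],
  [1.5, -9, 0, 0, 0, -0.03],
  [2.2, -13, 0, 0, 0, -0.04],
  [2.8, -17, 0, 0, 0, -0.044],
])

```text
time: 13.1
tool_pos: [0.5945, 0.1794, 0.2692]
tcp_rot: [-0.0, 1.0, 0.018, -0.001]
force: [0.4, -0.8, -8.6]
opening: 0.0101
```

```bash
python3 - <<'E'
from h import *
st()
go(.616,.2937,.27,2)
E
```

```text
t 13.1 p [0.5945 0.1794 0.2692] psi 2.04 tilt 0.07 F [ 0.4 -0.8 -8.6] T [-0.04 -0.12 -0.01] op 0.0101 q [ 0.08  0.53 -0.65  1.55  0.34  1.18 -0.59]
GO shift cm [  2.56 -11.35  -0.08] rot [-0.     0.001  0.001] rows>= 2.3
```

Request:
send_rows([
  [0.9, -4, 0, 0, 0, 0],
  [1.7, -8, 0, 0, 0, 0],
  [2.4, -10.6, 0, 0, 0, 0],
  [2.5, -11.2, 0, 0, 0, 0],
  [2.5, -11.2, 0, 0, 0, 0],
])

```text
time: 13.6
tool_pos: [0.6145, 0.2923, 0.2688]
tcp_rot: [-0.0, 1.0, 0.019, -0.001]
force: [-0.4, -0.3, -8.2]
opening: 0.0101
```

Request:
send_rows([
  [0, 0, 3, 0, 0, 0],
  [0, 0, 6, 0, 0, 0],
  [0, 0, 9, 0, 0, 0],
  [0, 0, 10, 0, 0, 0],
  [0, 0, 10, 0, 0, 0],
])

```text
time: 14.1
tool_pos: [0.615, 0.2881, 0.1681]
tcp_rot: [0.001, 1.0, 0.017, -0.002]
force: [-0.6, -0.5, -8.0]
opening: 0.0097
```

```bash
python3 - <<'E'
from h import *
st();snap('wrist','w11');snap('scene','s11');go(.616,.2937,.09,2)
E
```

```text
t 14.1 p [0.615  0.2881 0.1681] psi 1.93 tilt 0.25 F [-0.6 -0.5 -8. ] T [-0.06  0.04 -0.01] op 0.0097 q [-0.13  0.73 -0.6   1.47  0.44  1.08 -0.78]
GO shift cm [-0.08 -0.35  8.15] rot [-0.001 -0.002 -0.001] rows>= 1.6
```

View pics/w11.png

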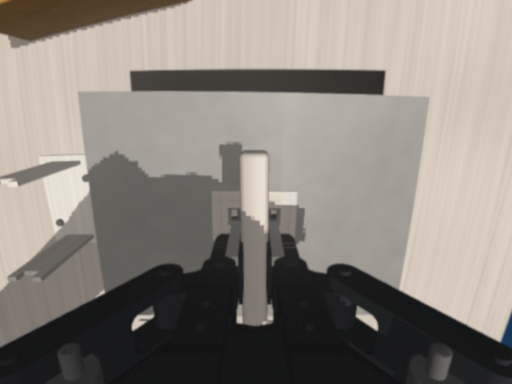

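View pics/s11.png

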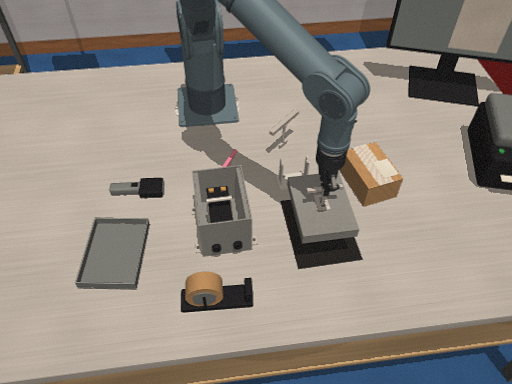

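The cover hangs level over the mat and clear of the rest at (60,210). The battery and its bail are visible in the box. Lowering now.

Request:
send_rows([
  [-0.1, -0.2, 3, 0, 0, 0],
  [-0.1, -0.3, 5.5, 0, 0, 0],
  [-0.1, -0.3, 7, 0, 0, 0],
  [-0.1, -0.3, 8, 0, 0, 0],
  [-0.1, -0.3, 8, 0, 0, 0],
])

```text
time: 14.7
tool_pos: [0.6146, 0.2928, 0.0897]
tcp_rot: [0.0, 1.0, 0.017, -0.0]
force: [-0.3, -0.5, -8.4]
opening: 0.0102
```

```bash
python3 - <<'E'
from h import *
st()
E
```

```text
t 14.7 p [0.6146 0.2928 0.0897] psi 1.99 tilt 0.04 F [-0.3 -0.5 -8.4] T [-0.07  0.07 -0.02] op 0.0102 q [-0.16  0.82 -0.56  1.51  0.5   0.95 -0.83]
```

Request:
send_rows([
  [0, 0, 0.3, 0, 0, 0],
  [0, 0, 0.6, 0, 0, 0],
  [0, 0, 0.9, 0, 0, 0],
  [0, 0, 0.9, 0, 0, 0],
])

```text
time: 15.1
tool_pos: [0.6146, 0.293, 0.0809]
tcp_rot: [0.0, 1.0, 0.017, -0.0]
force: [0.2, -0.4, -8.3]
opening: 0.0098
```

```bash
python3 - <<'E'
from h import *
st()
E
```

```text
t 15.1 p [0.6146 0.293  0.0809] psi 2.0 tilt 0.02 F [ 0.2 -0.4 -8.3] T [-0.01  0.02 -0.04] op 0.0098 q [-0.16  0.83 -0.55  1.52  0.5   0.94 -0.83]
```

Request:
send_rows([
  [0, 0, 0.1, 0, 0, 0],
  [0, 0, 0.2, 0, 0, 0],
  [0, 0, 0.35, 0, 0, 0],
  [0, 0, 0.5, 0, 0, 0],
  [0, 0, 0.5, 0, 0, 0],
])

```text
time: 15.6
tool_pos: [0.615, 0.2934, 0.0767]
tcp_rot: [-0.0, 1.0, 0.017, 0.0]
force: [-0.9, -0.6, -1.5]
opening: 0.0104
```

```bash
python3 - <<'E'
from h import *
st()
E
```

```text
t 15.6 p [0.615  0.2934 0.0767] psi 2.0 tilt 0.05 F [-0.9 -0.6 -1.5] T [-0.22  0.29 -0.03] op 0.0104 q [-0.16  0.84 -0.55  1.52  0.51  0.93 -0.84]
```

Request:
send_rows([
  [0, 0, 0.1, 0, 0, 0],
  [0, 0, 0.2, 0, 0, 0],
  [0, 0, 0.2, 0, 0, 0],
])

```text
time: 15.9
tool_pos: [0.6151, 0.2933, 0.0746]
tcp_rot: [-0.0, 1.0, 0.017, 0.0]
force: [-1.3, -1.6, 2.4]
opening: 0.0102
```

```bash
python3 - <<'E'
from h import *
st()
E
```

```text
t 15.9 p [0.6151 0.2933 0.0746] psi 2.0 tilt 0.06 F [-1.3 -1.6  2.4] T [-0.32  0.39  0.  ] op 0.0102 q [-0.16  0.84 -0.55  1.52  0.51  0.93 -0.84]
```

Request:
send_rows([
  [0, 0, 0, 0, 0, 0],
  [0, 0, 0, 0, 0, 0],
  [0, 0, 0, 0, 0, 0],
  [0, 0, 0, 0, 0, 0],
], grip=6)

```text
time: 16.3
tool_pos: [0.6148, 0.2933, 0.0741]
tcp_rot: [-0.0, 1.0, 0.017, 0.0]
force: [0.4, 0.1, -0.2]
opening: 0.0599
```

Request:
send_rows([
  [0, 0, -2, 0, 0, 0],
  [0, 0, -5, 0, 0, 0],
  [0, 0, -10, 0, 0, 0],
  [0, 0, -15, 0, 0, 0],
  [0, 0, -20, 0, 0, 0],
])

```text
time: 16.8
tool_pos: [0.6144, 0.2931, 0.276]
tcp_rot: [-0.0, 1.0, 0.018, 0.0]
force: [0.3, 0.8, 0.2]
opening: 0.0599
```

```bash
python3 - <<'E'
from h import *
st();snap('wrist','w12');snap('scene','s12');go(.566,-.05,.28,2)
im=cv2.imread('pics/s12.png');cv2.imwrite('pics/z12.png',cv2.resize(im[130:280,180:380],None,fx=4,fy=4,interpolation=cv2.INTER_CUBIC))
E
```

```text
t 16.8 p [0.6144 0.2931 0.276 ] psi 2.02 tilt 0.01 F [0.3 0.8 0.2] T [ 0.06 -0.06  0.01] op 0.0599 q [-0.12  0.63 -0.64  1.37  0.38  1.26 -0.74]
GO shift cm [-6.37 34.4  -0.04] rot [-0.007 -0.012 -0.   ] rows>= 7.0
```

View pics/w12.png

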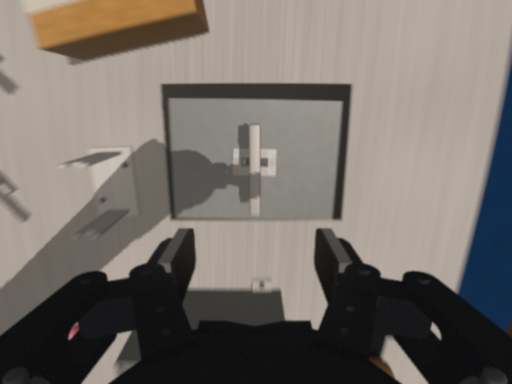

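View pics/z12.png

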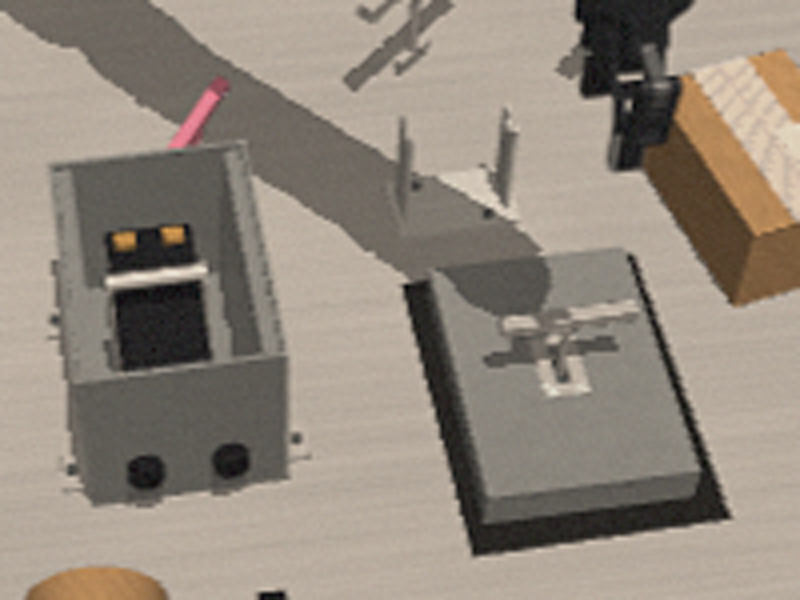

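Request:
send_rows([
  [-1, 5, 0, 0, 0, 0],
  [-2, 10, 0, 0, 0, 0],
  [-3, 15, 0, 0, 0, 0],
  [-4, 20, 0, 0, 0, 0],
  [-4.7, 25, 0, 0, 0, 0],
])

```text
time: 17.4
tool_pos: [0.5762, 0.0442, 0.274]
tcp_rot: [0.0, 1.0, 0.018, 0.0]
force: [0.6, -0.3, 0.5]
opening: 0.0602
```

Request:
send_rows([
  [-0.7, 4, 0, 0, 0, 0],
  [-1.4, 8, 0, 0, 0, 0],
  [-1.4, 9, 0, 0, 0, 0],
  [-1.4, 9, 0, 0, 0, 0],
])

```text
time: 17.8
tool_pos: [0.5661, -0.0467, 0.2738]
tcp_rot: [0.0, 1.0, 0.016, 0.0]
force: [0.3, 0.7, 0.6]
opening: 0.0599
```

```bash
python3 - <<'E'
from h import *
st();snap('wrist','w13');st();snap('scene','s13');snap('top','t13')
im=cv2.imread('pics/s13.png');cv2.imwrite('pics/z13.png',cv2.resize(im[160:260,180:260],None,fx=6,fy=6,interpolation=cv2.INTER_CUBIC))
E
```

```text
t 17.8 p [ 0.5661 -0.0467  0.2738] psi 1.78 tilt 0.04 F [0.3 0.7 0.6] T [ 0.08  0.   -0.03] op 0.0599 q [ 0.48  0.42 -0.63  1.69  0.28  1.12 -0.2 ]
t 17.85 p [ 0.5662 -0.0441  0.274 ] psi 1.97 tilt 0.04 F [-0.   0.8 -0.7] T [ 0.04 -0.02  0.01] op 0.0598 q [ 0.48  0.42 -0.64  1.69  0.27  1.12 -0.2 ]
```

View pics/w13.png

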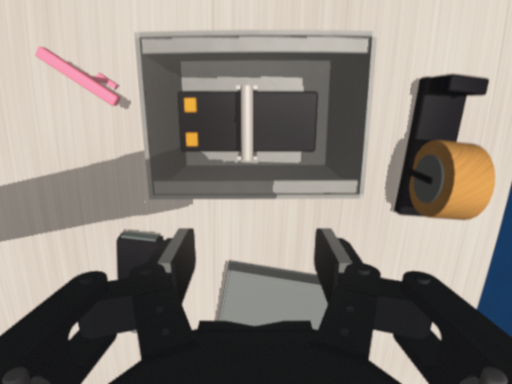

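View pics/z13.png

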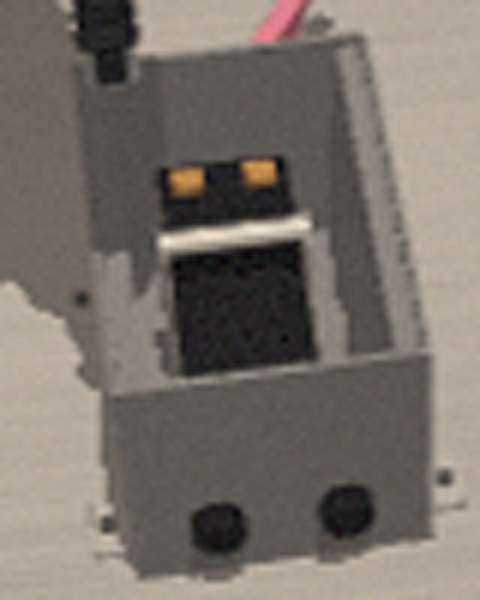

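```bash
cat >> h.py <<'E'
def blob(s,roi,thr):
    x0,y0,x1,y1=roi;g=s['pixels'].astype(int).mean(2);m=np.zeros(g.shape,np.uint8);m[y0:y1,x0:x1]=g[y0:y1,x0:x1]>thr
    k,l,a,_=cv2.connectedComponentsWithStats(m);P=np.argwhere(l==1+np.argmax(a[1:,4]))[:,::-1];return P
E
python3 - <<'E'
from h import *
s=snap('wrist','w14');g=s['pixels'][120,225:275].mean(1);print(g.astype(int))
P=blob(s,(235,75,262,175),125);r=cv2.minAreaRect(P.astype(np.float32));print(r)
W=world(s,P,z=.120);print(cv2.minAreaRect((W[:,:2]*1000).astype(np.float32)),W.mean(0))
print('depthz',np.median(world(s,P)[:,2]),np.median(world(s,P)[:,:2],axis=0))
sc=load('s13');P2=blob(sc,(200,192,236,206),150);print(cv2.minAreaRect(P2.astype(np.float32)),P2.mean(0))
W2=world(sc,P2,z=.120);print(cv2.minAreaRect((W2[:,:2]*1000).astype(np.float32)),W2.mean(0))
print('tri',tri([(s,P.mean(0)),(sc,P2.mean(0))]))
E
```

```text
[ 58  58  57  57  58  57  58  58  58  56  47  44  44  43  46  75 127 161
 182 196 210 225 231 227 212 198 181 148  93  65  63  64  63  65  65  65
  65  65  65  65  65  66  65  65  65  67  66  66  65  66]
((248.0, 124.0), (86.0, 26.0), 90.0)
((558.9501342773438, 7.2444000244140625), (25.97186851501465, 82.18441009521484), 2.045750856399536) [0.55830015 0.01055488 0.12      ]
depthz 0.11976087343022757 [0.55793561 0.01324446]
((218.50772094726562, 198.56158447265625), (2.728764057159424, 25.179048538208008), 82.87498474121094) [218.60869565 198.50724638]
((557.56201171875, 2.3825340270996094), (10.042613983154297, 71.28729248046875), 1.755291223526001) [0.55740186 0.00261005 0.12      ]
tri [0.5579275  0.006826   0.11998221]
```

```bash
python3 - <<'E'
from h import *
s=load('w14');im=cv2.imread('pics/w14.png')
cv2.imwrite('pics/z14.png',cv2.resize(im[75:175,165:330],None,fx=4.8,fy=5.5,interpolation=cv2.INTER_CUBIC))
print(s['pixels'][75:175,248].mean(1).astype(int))
E
```

```text
[110 109 109 109 109 109 112 134 170 180 181 181 180 180 181 185 201 223
 230 232 231 231 231 231 231 231 231 231 231 231 230 229 229 228 228 228
 228 228 228 227 227 227 227 227 227 227 226 226 225 226 226 225 226 225
 226 224 224 225 225 224 224 224 223 224 223 223 223 223 222 222 223 222
 221 221 221 222 220 221 221 220 219 221 219 220 219 219 219 219 219 218
 211 178 126 101  88  80  78  79  79  79]
```

View pics/z14.png

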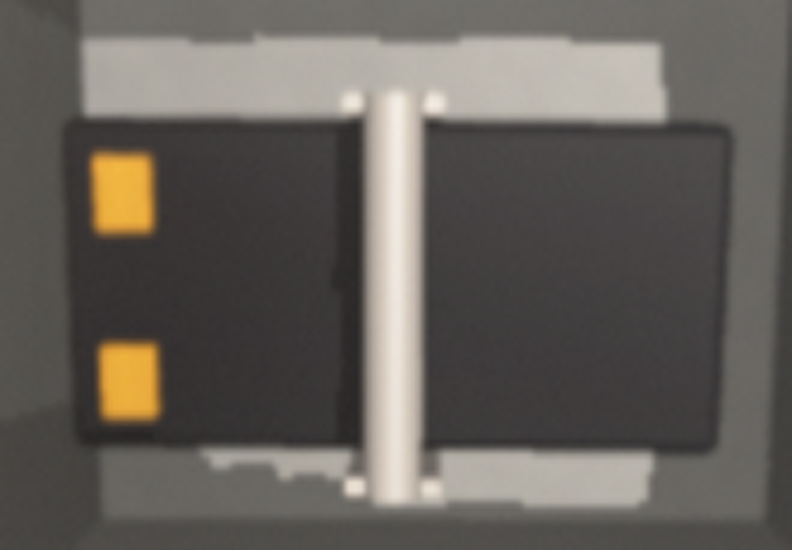

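```bash
python3 - <<'E'
from h import *
s=load('w14')
W=world(s,[[247.0,91.3],[247.7,166.3]],z=.118);print(W,W.mean(0),np.linalg.norm(W[0]-W[1])); d=W[0]-W[1];print(np.degrees(np.arctan2(-d[0],d[1])))
c=np.array([[68,122],[730,128],[716,450],[78,440]])/[4.8,5.5]+[164.6,74.6];V=world(s,c,z=.086);print(V.round(4),V.mean(0),np.linalg.norm(V[0]-V[1]),np.linalg.norm(V[1]-V[2]))
d=V[1]-V[0]+V[2]-V[3];print(np.degrees(np.arctan2(d[1],d[0])))
st();go(.5585,.0075,.16,2)
E
```

```text
[[ 0.55713208  0.03904005  0.118     ]
 [ 0.56003271 -0.03351751  0.118     ]] [0.5585824  0.00276127 0.118     ] 0.07261552315115595
2.289287678359914
[[ 0.4842  0.0326  0.086 ]
 [ 0.6304  0.0367  0.086 ]
 [ 0.6325 -0.026   0.086 ]
 [ 0.485  -0.0293  0.086 ]] [0.55801465 0.00351151 0.086     ] 0.1462448050119354 0.06274070752089328
1.4192218299106656
t 18.0 p [ 0.5663 -0.0419  0.2741] psi 2.2 tilt 0.07 F [ 0.  -0.3 -0.8] T [ 0.02  0.03 -0.01] op 0.0601 q [ 0.48  0.42 -0.64  1.69  0.27  1.12 -0.2 ]
GO shift cm [-0.59 -4.96 11.41] rot [-0.001 -0.     0.003] rows>= 2.5
```

Request:
send_rows([
  [-0.4, -2.5, 3, 0, 0, 0],
  [-0.7, -4.5, 6, 0, 0, 0.004],
  [-0.7, -4.5, 10, 0, 0, 0.004],
  [-0.7, -4.5, 11, 0, 0, 0.004],
  [-0.7, -4.5, 11, 0, 0, 0.004],
])

```text
time: 18.5
tool_pos: [0.5566, 0.0011, 0.163]
tcp_rot: [-0.0, 1.0, 0.016, -0.002]
force: [1.4, -0.4, 0.4]
opening: 0.0601
```

```bash
python3 - <<'E'
from h import *
st();s=snap('wrist','w15');st();go(.5584,.003,.097,1.9)
print(proj(s,[[.55713,.039,.118],[.56,-.0335,.118]]))
E
```

```text
t 18.5 p [0.5566 0.0011 0.163 ] psi 1.87 tilt 0.17 F [ 1.4 -0.4  0.4] T [-0.02  0.01 -0.01] op 0.0601 q [ 0.37  0.54 -0.6   1.82  0.38  0.9  -0.37]
t 18.55 p [0.5579 0.0009 0.1645] psi 1.82 tilt 0.02 F [-0.5 -0.2  0.3] T [ 0.02 -0.06  0.04] op 0.0599 q [ 0.37  0.54 -0.6   1.82  0.37  0.9  -0.37]
GO shift cm [ 0.06 -0.21  6.75] rot [-0.     0.    -0.001] rows>= 1.4
[[256.20884087 155.04287862]
 [256.9519962  259.10282944]]
```

View pics/w15.png

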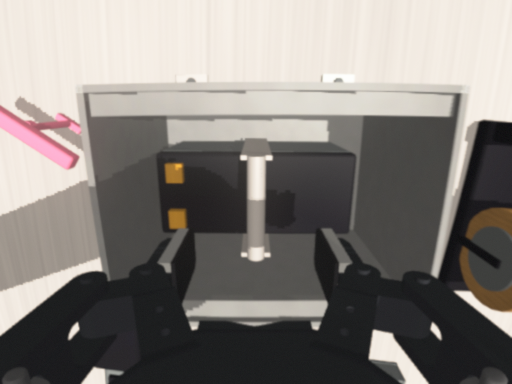

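The bail's bar shows at column 256, rows 155-260, as predicted. Descending.

Request:
send_rows([
  [0, -0.1, 2, 0, 0, 0],
  [0, -0.2, 4, 0, 0, 0],
  [0, -0.2, 6, 0, 0, 0],
  [0, -0.2, 6.7, 0, 0, 0],
  [0, -0.2, 6.7, 0, 0, 0],
])

```text
time: 19.05
tool_pos: [0.5581, 0.0022, 0.0977]
tcp_rot: [0.0, 1.0, 0.015, 0.0]
force: [-1.0, 0.1, 0.4]
opening: 0.0599
```

```bash
python3 - <<'E'
from h import *
st();go(.5584,.003,.097,1.9)
E
```

```text
t 19.05 p [0.5581 0.0022 0.0977] psi 1.75 tilt 0.04 F [-1.   0.1  0.4] T [-0.    0.    0.03] op 0.0599 q [ 0.33  0.63 -0.55  1.86  0.45  0.78 -0.43]
GO shift cm [ 0.03 -0.08  0.07] rot [ 0.    -0.001 -0.003] rows>= 0.0
```

Request:
send_rows([
  [0, 0, 0, 0, 0, 0],
  [0, 0, 0, 0, 0, 0],
  [0, 0, 0, 0, 0, 0],
  [0, 0, 0, 0, 0, 0],
  [0, 0, 0, 0, 0, 0],
], grip=0.5, grip_force=100)

```text
time: 19.55
tool_pos: [0.5576, 0.0022, 0.0978]
tcp_rot: [0.0, 1.0, 0.015, 0.0]
force: [-2.6, -0.5, 5.5]
opening: 0.0087
```

```bash
python3 - <<'E'
from h import *
st();s=snap('wrist','w16')
E
```

```text
t 19.55 p [0.5576 0.0022 0.0978] psi 1.77 tilt 0.03 F [-2.6 -0.5  5.5] T [-0.08  0.56  0.02] op 0.0087 q [ 0.32  0.63 -0.55  1.86  0.45  0.78 -0.43]
```

View pics/w16.png

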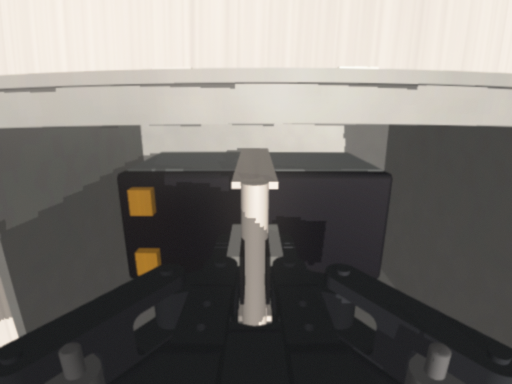

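Request:
send_rows([
  [0, 0, -0.5, 0, 0, 0],
  [0, 0, -1, 0, 0, 0],
  [0, 0, -1.5, 0, 0, 0],
  [0, 0, -2, 0, 0, 0],
  [0, 0, -2, 0, 0, 0],
])

```text
time: 20.1
tool_pos: [0.5579, 0.0023, 0.1177]
tcp_rot: [-0.0, 1.0, 0.015, 0.001]
force: [0.2, -0.5, -7.5]
opening: 0.0091
```

```bash
python3 - <<'E'
from h import *
st()
E
```

```text
t 20.1 p [0.5579 0.0023 0.1177] psi 1.77 tilt 0.07 F [ 0.2 -0.5 -7.5] T [-0.02 -0.07  0.  ] op 0.0091 q [ 0.34  0.6  -0.56  1.85  0.43  0.82 -0.41]
```

Request:
send_rows([
  [0, 0, -3, 0, 0, 0],
  [0, 0, -6, 0, 0, 0],
  [0, 0, -10, 0, 0, 0],
  [0, 0, -13, 0, 0, 0],
  [0, 0, -16, 0, 0, 0],
])

```text
time: 20.6
tool_pos: [0.5571, 0.0024, 0.2782]
tcp_rot: [0.0, 1.0, 0.016, -0.0]
force: [0.8, 0.3, -8.0]
opening: 0.009
```

Request:
send_rows([
  [0, 0, -1, 0, 0, 0],
  [0, 0, -1, 0, 0, 0],
])

```text
time: 20.8
tool_pos: [0.5581, 0.0024, 0.2878]
tcp_rot: [0.0, 1.0, 0.015, 0.001]
force: [0.3, 0.1, -8.6]
opening: 0.0091
```

```bash
python3 - <<'E'
from h import *
st();snap('wrist','w17');snap('scene','s17')
from h import *
for n in['top0','scene0','s13']:
    s=load(n);C=cloud(s);x,y,z=C[...,0],C[...,1],C[...,2]
    m=(abs(z-.03)<.008)&(x>.4)&(x<.9)&(y<-.2)&(y>-.42)&(x>.48)
    k,l,a,_=cv2.connectedComponentsWithStats(m.astype(np.uint8));i=1+np.argmax(a[1:,2]*a[1:,3]);P=C[l==i];print(n,cv2.minAreaRect((P[:,:2]*1000).astype(np.float32)))
s=load('w7')
E
```

```text
t 20.8 p [0.5581 0.0024 0.2878] psi 1.78 tilt 0.14 F [ 0.3  0.1 -8.6] T [-0.04  0.02 -0.01] op 0.0091 q [ 0.42  0.4  -0.66  1.7   0.26  1.14 -0.28]
top0 ((625.498291015625, -305.32958984375), (165.32089233398438, 222.03868103027344), 80.84379577636719)
scene0 ((628.067138671875, -306.0109558105469), (164.14508056640625, 226.20654296875), 80.9958267211914)
s13 ((627.86328125, -306.21148681640625), (164.77142333984375, 225.80653381347656), 81.5054931640625)
```

View pics/s17.png

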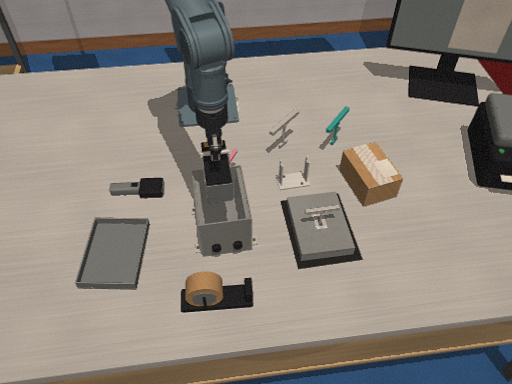

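View pics/w17.png

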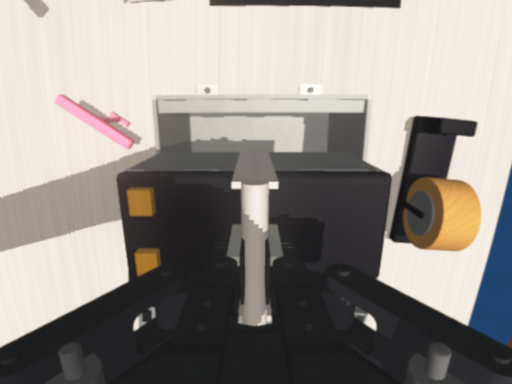

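Request:
send_rows([
  [0.3, 1.5, 0, 0, 0, 0.01],
  [0.9, 5, 0, 0, 0, 0.03],
  [1.7, 9, 0, 0, 0, 0.06],
  [2.5, 13, 0, 0, 0, 0.08],
  [3.3, 17, 0, 0, 0, 0.1],
])

```text
time: 21.4
tool_pos: [0.5949, -0.1692, 0.2848]
tcp_rot: [-0.0, 0.999, -0.035, -0.002]
force: [0.3, 0.4, -7.8]
opening: 0.0086
```

```bash
python3 - <<'E'
from h import *
st();go(.627,-.306,.288,-9)
E
```

```text
t 21.4 p [ 0.5949 -0.1692  0.2848] psi -4.04 tilt 0.18 F [ 0.3  0.4 -7.8] T [ 0.   -0.14  0.01] op 0.0086 q [ 0.6   0.5  -0.57  1.54  0.28  1.19 -0.09]
GO shift cm [ 4.17 13.42 -0.33] rot [0.    0.003 0.087] rows>= 2.8
```

Request:
send_rows([
  [1.2, 4, 0, 0, 0, 0.03],
  [2.5, 8, 0, 0, 0, 0.06],
  [3.7, 12, 0, 0, 0, 0.085],
  [4.1, 13.4, 0, 0, 0, 0.085],
  [4.1, 13.4, 0, 0, 0, 0.085],
])

```text
time: 21.9
tool_pos: [0.6255, -0.3084, 0.2837]
tcp_rot: [0.001, 0.997, -0.08, -0.002]
force: [0.4, -0.4, -7.6]
opening: 0.0088
```

Request:
send_rows([
  [0, 0, 3, 0, 0, 0],
  [0, 0, 6, 0, 0, 0],
  [0, 0, 9, 0, 0, 0],
  [0, 0, 10, 0, 0, 0],
  [0, 0, 10, 0, 0, 0],
])

```text
time: 22.4
tool_pos: [0.6257, -0.3021, 0.1843]
tcp_rot: [-0.001, 0.997, -0.076, -0.003]
force: [-0.6, 0.4, -7.4]
opening: 0.0091
```

```bash
python3 - <<'E'
from h import *
st();snap('wrist','w18');snap('scene','s18');st();go(.627,-.306,.12,-9)
E
```

```text
t 22.4 p [ 0.6257 -0.3021  0.1843] psi -8.77 tilt 0.31 F [-0.6  0.4 -7.4] T [-0.03  0.02  0.01] op 0.0091 q [ 0.68  0.71 -0.48  1.42  0.34  1.1  -0.01]
t 22.5 p [ 0.6282 -0.303   0.1881] psi -8.81 tilt 0.09 F [-0.1 -0.3 -7.7] T [-0.01 -0.06  0.03] op 0.0089 q [ 0.68  0.71 -0.48  1.41  0.34  1.1  -0.01]
GO shift cm [-0.08  0.32  6.81] rot [-0.    -0.002  0.003] rows>= 1.4
```

View pics/w18.png

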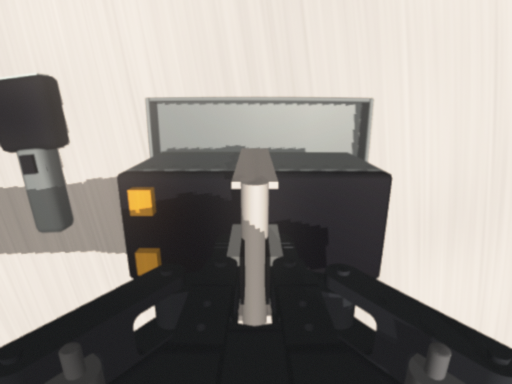

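View pics/s18.png

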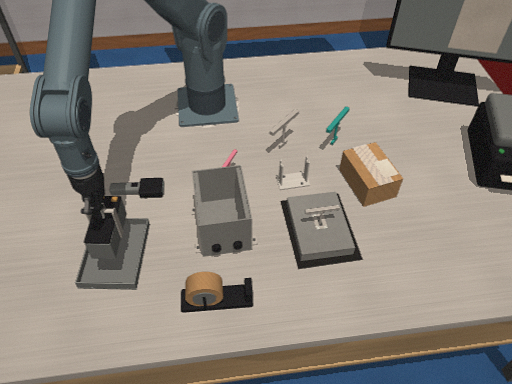

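Request:
send_rows([
  [0, 0.2, 3, 0, 0, 0],
  [-0.1, 0.3, 5.5, 0, 0, 0],
  [-0.1, 0.3, 7.5, 0, 0, 0],
  [-0.1, 0.3, 8.4, 0, 0, 0],
  [-0.1, 0.3, 8.4, 0, 0, 0],
])

```text
time: 23.0
tool_pos: [0.6261, -0.3059, 0.1032]
tcp_rot: [-0.0, 0.997, -0.077, -0.0]
force: [-0.3, 0.3, -7.9]
opening: 0.009
```

```bash
python3 - <<'E'
from h import *
st()
E
```

```text
t 23.0 p [ 0.6261 -0.3059  0.1032] psi -8.83 tilt 0.01 F [-0.3  0.3 -7.9] T [ 0.09  0.05 -0.04] op 0.009 q [ 0.67  0.8  -0.45  1.46  0.39  0.96 -0.04]
```

Request:
send_rows([
  [0, 0, 0.2, 0, 0, 0],
  [0, 0, 0.4, 0, 0, 0],
  [0, 0, 0.6, 0, 0, 0],
  [0, 0, 0.6, 0, 0, 0],
])

```text
time: 23.4
tool_pos: [0.626, -0.306, 0.0972]
tcp_rot: [0.0, 0.997, -0.077, 0.0]
force: [0.7, -0.8, -7.5]
opening: 0.0086
```

```bash
python3 - <<'E'
from h import *
st()
E
```

```text
t 23.4 p [ 0.626  -0.306   0.0972] psi -8.83 tilt 0.02 F [ 0.7 -0.8 -7.5] T [0.05 0.05 0.  ] op 0.0086 q [ 0.67  0.81 -0.45  1.47  0.39  0.95 -0.04]
```

Request:
send_rows([
  [0, 0, 0.1, 0, 0, 0],
  [0, 0, 0.15, 0, 0, 0],
  [0, 0, 0.2, 0, 0, 0],
  [0, 0, 0.2, 0, 0, 0],
])

```text
time: 23.8
tool_pos: [0.6263, -0.3061, 0.0959]
tcp_rot: [0.0, 0.997, -0.077, 0.0]
force: [-1.8, 0.6, 0.6]
opening: 0.0086
```

```bash
python3 - <<'E'
from h import *
st()
E
```

```text
t 23.8 p [ 0.6263 -0.3061  0.0959] psi -8.82 tilt 0.05 F [-1.8  0.6  0.6] T [ 0.1   0.45 -0.01] op 0.0086 q [ 0.67  0.81 -0.44  1.47  0.39  0.95 -0.04]
```

The weight is off and the battery sits on the floor at z 0.0959, against 0.0958 expected. Opening, then retreating straight up.

Request:
send_rows([
  [0, 0, 0, 0, 0, 0],
  [0, 0, 0, 0, 0, 0],
  [0, 0, 0, 0, 0, 0],
  [0, 0, 0, 0, 0, 0],
  [0, 0, 0, 0, 0, 0],
], grip=6)

```text
time: 24.3
tool_pos: [0.6261, -0.306, 0.0952]
tcp_rot: [0.0, 0.997, -0.077, 0.0]
force: [-0.7, 0.6, -0.9]
opening: 0.0599
```

Request:
send_rows([
  [0, 0, -2, 0, 0, 0],
  [0, 0, -5, 0, 0, 0],
  [0, 0, -10, 0, 0, 0],
  [0, 0, -15, 0, 0, 0],
  [0, 0, -19, 0, 0, 0],
])

```text
time: 24.8
tool_pos: [0.6265, -0.3059, 0.2884]
tcp_rot: [0.0, 0.997, -0.077, 0.001]
force: [0.5, -1.2, 0.0]
opening: 0.0599
```

Request:
send_rows([
  [-1, 1, 0, 0, 0, 0],
  [-3, 3, 0, 0, 0, 0],
  [-6, 6, 0, 0, 0, 0],
  [-6, 6, 0, 0, 0, 0],
])

```text
time: 25.2
tool_pos: [0.5519, -0.3624, 0.2843]
tcp_rot: [0.002, 0.997, -0.081, -0.002]
force: [0.1, -0.6, -0.2]
opening: 0.0599
```

```bash
python3 - <<'E'
from h import *
st();snap('wrist','w20');s=snap('scene','s20');t=snap('top','t20')
for n in['s20','t20']:
    C=cloud(load(n));x,y,z=C[...,0],C[...,1],C[...,2]
    for nm,zz,xr,yr in[('cover',.037,(.45,.78),(.17,.42)),('batt',.084,(.5,.75),(-.42,-.2))]:
        m=(abs(z-zz)<.006)&(x>xr[0])&(x<xr[1])&(y>yr[0])&(y<yr[1]);k,l,a,_=cv2.connectedComponentsWithStats(m.astype(np.uint8));P=C[l==1+np.argmax(a[1:,4])];print(n,nm,cv2.minAreaRect((P[:,:2]*1000).astype(np.float32)),np.median(P[:,2]))
        c=np.c_[P[:,:2],np.ones(len(P))];k=np.linalg.lstsq(c,P[:,2],rcond=None)[0];print('  slope deg',np.degrees(k[:2]).round(2))
    m=(z>.075)&(x>.5)&(x<.75)&(y>.2)&(y<.4);print('key top',np.percentile(z[m],[50,90,97]),C[m].mean(0))
E
```

```text
t 25.2 p [ 0.5519 -0.3624  0.2843] psi -9.32 tilt 0.34 F [ 0.1 -0.6 -0.2] T [-0.05  0.01  0.04] op 0.0599 q [ 0.84  0.56 -0.5   1.43  0.28  1.23  0.14]
s20 cover ((614.592529296875, 291.925048828125), (215.01824951171875, 155.129638671875), 0.8506724834442139) 0.03748064929768802
  slope deg [-0.07  0.03]
s20 batt ((626.0908203125, -306.5550231933594), (72.1170654296875, 154.2232666015625), 81.20832061767578) 0.08499520598340293
  slope deg [-0.2  -0.32]
key top [0.09863528 0.10151102 0.10307702] [0.61727711 0.29211748 0.09718825]
t20 cover ((611.49072265625, 291.72808837890625), (210.51023864746094, 155.41046142578125), 1.040741205215454) 0.03677801404447589
  slope deg [-0.07  0.05]
t20 batt ((587.2264404296875, -298.9866943359375), (67.87633514404297, 76.32040405273438), 81.41661071777344) 0.0835752924317903
  slope deg [-0.44 -0.25]
key top [0.09884514 0.1018768  0.10359392] [0.61151695 0.29117947 0.09835771]
```

View pics/s20.png

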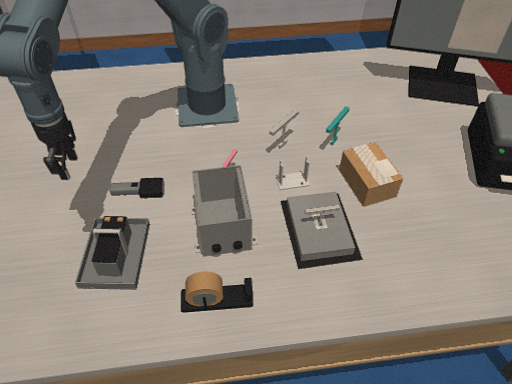

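View pics/t20.png

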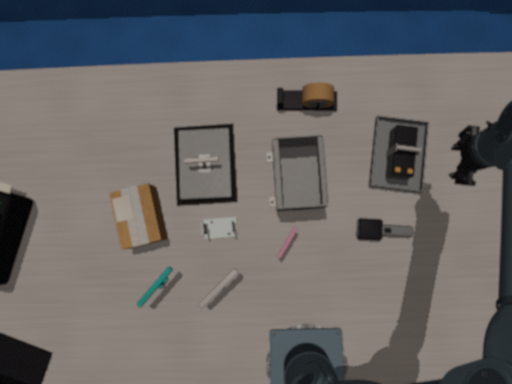

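View pics/w20.png

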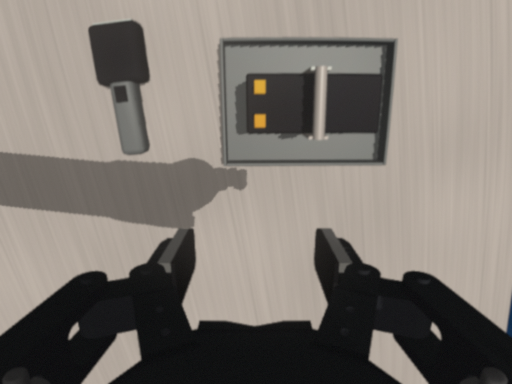

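```bash
python3 -c "
from rig import sign_off
print(sign_off())"
```

```text
the job is handed in; nothing more can be done
None
```

The job is done and handed in at about 25 s of the 72 s allowed.

**What I did:** I lifted the smaller grey key off its rest and pushed it home in the keyhole. The tool stood at z 0.1935 m, against 0.1938 m expected. I turned it clockwise about 1.64 rad of tool turn, until the torque rose from about 0.06 to 0.3 N·m at the stop. The cover came up by the key and now lies on the mat with the key still in it. The battery came out by its bail and stands on the tray floor.

**Last checks, from scene and top pictures and the wrist force:**
- **Cover:** it is flat, with its top at 0.037 m, no measurable slope, and the mat's border visible all round it.
- **Key:** its bar top is at about 0.099 m, which fits it being home. The lock angle was judged only from the turn and torque, since it cannot be seen.
- **Battery:** it is upright, with its case top at about 0.085 m, within about 1 mm of the tray's centre.
- **Bystanders:** the scanner, tape dispenser and carton look unmoved in the pictures; I did not measure them.
- **Forces:** the largest reading was about 11 N.

**Disagreements:**
- The top camera placed the key bar 3–4 mm away from where the wrist and scene cameras did, so I used the wrist reading, and the grasp came out centred.
- The top camera's fit of the battery was off because the bail hid part of it. The scene camera's fit matched the expected size.
- The finger opening read 9–11 mm on the 12 mm bars.

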